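# Gauge the bench spindles by thread pitch and index the inspection turntable

## Task

Turn the gauge turntable by its post one click counter-clockwise, from parked to its middle loading position; then sort the loose screw spindles by thread pitch, laying each fine and coarse one lengthwise and centred in its own matching notched gauge lane so that its thread drops fully into the teeth, and putting any spindle of the odd pitch, which fits neither gauge, in the white reject tray. When every fine and coarse spindle is seated, turn the table one more click counter-clockwise to the viewing position, where it must stay with all of them still seated; leave the other things on the bench alone.

Things in the scene. Friction and masses are not known exactly. Their poses are not given: they have to be found in the camera images.
- fine_1: Loose metal screw spindle, ~140 g, lying: thread 30 mm outer diameter (core 22), 60 mm long, and a dark hexagon head 10 mm long, 30 mm across flats; all spindles differ only in pitch. Origin on the axis, mid-thread, 15 mm above the bench; x along the axis to the head (head face x = +40 mm, other end -30). FINE: 10 crests, pitch 6 mm, a groove at x = 0. May be absent.
- fine_2: Loose metal screw spindle, ~140 g, lying: thread 30 mm outer diameter (core 22), 60 mm long, and a dark hexagon head 10 mm long, 30 mm across flats; all spindles differ only in pitch. Origin on the axis, mid-thread, 15 mm above the bench; x along the axis to the head (head face x = +40 mm, other end -30). FINE: 10 crests, pitch 6 mm, a groove at x = 0. May be absent.
- coarse_1: Loose metal screw spindle, ~140 g, lying: thread 30 mm outer diameter (core 22), 60 mm long, and a dark hexagon head 10 mm long, 30 mm across flats; all spindles differ only in pitch. Origin on the axis, mid-thread, 15 mm above the bench; x along the axis to the head (head face x = +40 mm, other end -30). COARSE: 6 crests, pitch 10 mm, a groove at x = 0. May be absent.
- coarse_2: Loose metal screw spindle, ~140 g, lying: thread 30 mm outer diameter (core 22), 60 mm long, and a dark hexagon head 10 mm long, 30 mm across flats; all spindles differ only in pitch. Origin on the axis, mid-thread, 15 mm above the bench; x along the axis to the head (head face x = +40 mm, other end -30). COARSE: 6 crests, pitch 10 mm, a groove at x = 0. May be absent.
- odd_1: Loose metal screw spindle, ~140 g, lying: thread 30 mm outer diameter (core 22), 60 mm long, and a dark hexagon head 10 mm long, 30 mm across flats; all spindles differ only in pitch. Origin on the axis, mid-thread, 15 mm above the bench; x along the axis to the head (head face x = +40 mm, other end -30). ODD: 4 thick crests, pitch 15 mm; fits neither gauge. May be absent.
- odd_2: Loose metal screw spindle, ~140 g, lying: thread 30 mm outer diameter (core 22), 60 mm long, and a dark hexagon head 10 mm long, 30 mm across flats; all spindles differ only in pitch. Origin on the axis, mid-thread, 15 mm above the bench; x along the axis to the head (head face x = +40 mm, other end -30). ODD: 4 thick crests, pitch 15 mm; fits neither gauge. May be absent.
- lane_fine_a (a point): Gauge lane on the disc: two upright notched steel plates 56 mm long, 9 mm either side of its centre line, tooth tips 22 mm above the disc. The point is where the origin of a seated spindle lies (28.9 mm above the disc, 73.9 above the bench); x along the lane, z up; the head may point either way. Pitch 6 mm, 9 teeth a side, one at x = 0; outermost, y = +99 mm on the disc.
- lane_fine_b (a point): Gauge lane on the disc: two upright notched steel plates 56 mm long, 9 mm either side of its centre line, tooth tips 22 mm above the disc. The point is where the origin of a seated spindle lies (28.9 mm above the disc, 73.9 above the bench); x along the lane, z up; the head may point either way. Pitch 6 mm, 9 teeth a side, one at x = 0; y = +33 mm.
- lane_coarse_a (a point): Gauge lane on the disc: two upright notched steel plates 56 mm long, 9 mm either side of its centre line, tooth tips 22 mm above the disc. The point is where the origin of a seated spindle lies (28.9 mm above the disc, 73.9 above the bench); x along the lane, z up; the head may point either way. Pitch 10 mm, 5 teeth a side, one at x = 0; y = -33 mm.
- lane_coarse_b (a point): Gauge lane on the disc: two upright notched steel plates 56 mm long, 9 mm either side of its centre line, tooth tips 22 mm above the disc. The point is where the origin of a seated spindle lies (28.9 mm above the disc, 73.9 above the bench); x along the lane, z up; the head may point either way. Pitch 10 mm, 5 teeth a side, one at x = 0; outermost, y = -99 mm.
- post (a point): Black upright handle post on the disc's rim, 14 mm diameter, rising 45 mm from the disc; the point is on its axis, 77 mm above the bench, 142 mm from the turntable's axis (on the disc's -x side). Moving it along its arc turns the disc.
- turntable (a joint): Rotation of the gauge disc (330 mm diameter, top 45 mm above the bench), rad, positive counter-clockwise from above. A click mechanism holds it at 0 parked, 0.785 loading (middle) and 1.571 viewing; let go, the disc is drawn to the nearest of these (humps halfway between). Turning takes 2 to 5 N at the post. End stops at -0.12 and 1.69.
- stand: Fixed stand; origin on the turntable's axis at bench level, -x towards the post in the middle position. On the lanes: a spindle of equal pitch sinks until its core rests on the teeth (2 mm, rounded tips); of another pitch, or off by over 1.5 mm (fine) or 2.5 mm (coarse) along the lane, it rides 5 mm higher on its crests. Lanes are 66 mm apart: open the gripper to about 45 mm there.
- tray: Loose white reject tray, 140 mm (x) by 180 mm (y) outside, walls 4 mm thick and 18 mm high, floor 4 mm thick, about 600 g. Origin at the centre of its underside.
- oil: Bystander: small amber bottle, 32 mm diameter, 65 mm tall. Leave it alone. Origin under its centre.
- eyepiece: Bystander: black eyepiece, 35 mm diameter, 45 mm tall. Leave it alone. Origin under its centre.
- objective: Bystander: small steel microscope objective, 26 mm diameter, 42 mm tall. Leave it alone. Origin under its centre.
- slidebox: Bystander: grey slide box, 100 x 75 x 30 mm. Leave it alone. Origin under its centre.
- driver: Bystander: screwdriver, 190 mm, lying (origin at its middle). Leave it alone. Origin under its centre.
- dish: Bystander: glass dish, 90 mm diameter, 18 mm high. Leave it alone. Origin under its centre.
- stage_clip: Bystander: dark steel bar, 60 x 25 x 12 mm. Leave it alone. Origin under its centre.

How it is judged:
On the way, in this order (a step that is already met when the one before it is completed fails the run):
1. the turntable is clicked into its middle loading position (value of joint turntable between 0.7054 and 0.8654 rad and velocity of joint turntable between -0.1 and 0.1 rad/s), for 0.2 s.
2. every fine and coarse spindle is seated in a lane of its own pitch, with the turntable in the loading position (value of joint turntable between 0.7054 and 0.8654 rad and ((x of fine_1 in the frame of lane_fine_a between -0.014 and 0.014 m and y of fine_1 in the frame of lane_fine_a between -0.003 and 0.003 m and z of fine_1 in the frame of lane_fine_a between -0.003 and 0.002 m and angle between the x axis of fine_1 and the x axis of lane_fine_a, either way round below 0.07 rad) or (x of fine_1 in the frame of lane_fine_b between -0.014 and 0.014 m and y of fine_1 in the frame of lane_fine_b between -0.003 and 0.003 m and z of fine_1 in the frame of lane_fine_b between -0.003 and 0.002 m and angle between the x axis of fine_1 and the x axis of lane_fine_b, either way round below 0.07 rad)) and ((x of fine_2 in the frame of lane_fine_a between -0.014 and 0.014 m and y of fine_2 in the frame of lane_fine_a between -0.003 and 0.003 m and z of fine_2 in the frame of lane_fine_a between -0.003 and 0.002 m and angle between the x axis of fine_2 and the x axis of lane_fine_a, either way round below 0.07 rad) or (x of fine_2 in the frame of lane_fine_b between -0.014 and 0.014 m and y of fine_2 in the frame of lane_fine_b between -0.003 and 0.003 m and z of fine_2 in the frame of lane_fine_b between -0.003 and 0.002 m and angle between the x axis of fine_2 and the x axis of lane_fine_b, either way round below 0.07 rad)) and ((x of coarse_1 in the frame of lane_coarse_a between -0.014 and 0.014 m and y of coarse_1 in the frame of lane_coarse_a between -0.003 and 0.003 m and z of coarse_1 in the frame of lane_coarse_a between -0.003 and 0.002 m and angle between the x axis of coarse_1 and the x axis of lane_coarse_a, either way round below 0.07 rad) or (x of coarse_1 in the frame of lane_coarse_b between -0.014 and 0.014 m and y of coarse_1 in the frame of lane_coarse_b between -0.003 and 0.003 m and z of coarse_1 in the frame of lane_coarse_b between -0.003 and 0.002 m and angle between the x axis of coarse_1 and the x axis of lane_coarse_b, either way round below 0.07 rad)) and ((x of coarse_2 in the frame of lane_coarse_a between -0.014 and 0.014 m and y of coarse_2 in the frame of lane_coarse_a between -0.003 and 0.003 m and z of coarse_2 in the frame of lane_coarse_a between -0.003 and 0.002 m and angle between the x axis of coarse_2 and the x axis of lane_coarse_a, either way round below 0.07 rad) or (x of coarse_2 in the frame of lane_coarse_b between -0.014 and 0.014 m and y of coarse_2 in the frame of lane_coarse_b between -0.003 and 0.003 m and z of coarse_2 in the frame of lane_coarse_b between -0.003 and 0.002 m and angle between the x axis of coarse_2 and the x axis of lane_coarse_b, either way round below 0.07 rad))), for 0.3 s.
3. the turntable is clicked on to the viewing position (value of joint turntable between 1.491 and 1.651 rad), for 0.2 s.
At the end, for the whole second after the job is handed in: Turntable within 0.08 rad of 1.571; each fine and coarse spindle at rest in a lane of its own pitch (origin within 14 mm along, 3 mm across, +2/-3 mm in height of the lane point, axis within 0.07 rad); each odd one at rest inside the reject tray (all of step 3 and ((x of fine_1 in the frame of lane_fine_a between -0.014 and 0.014 m and y of fine_1 in the frame of lane_fine_a between -0.003 and 0.003 m and z of fine_1 in the frame of lane_fine_a between -0.003 and 0.002 m and angle between the x axis of fine_1 and the x axis of lane_fine_a, either way round below 0.07 rad) or (x of fine_1 in the frame of lane_fine_b between -0.014 and 0.014 m and y of fine_1 in the frame of lane_fine_b between -0.003 and 0.003 m and z of fine_1 in the frame of lane_fine_b between -0.003 and 0.002 m and angle between the x axis of fine_1 and the x axis of lane_fine_b, either way round below 0.07 rad)) and ((x of fine_2 in the frame of lane_fine_a between -0.014 and 0.014 m and y of fine_2 in the frame of lane_fine_a between -0.003 and 0.003 m and z of fine_2 in the frame of lane_fine_a between -0.003 and 0.002 m and angle between the x axis of fine_2 and the x axis of lane_fine_a, either way round below 0.07 rad) or (x of fine_2 in the frame of lane_fine_b between -0.014 and 0.014 m and y of fine_2 in the frame of lane_fine_b between -0.003 and 0.003 m and z of fine_2 in the frame of lane_fine_b between -0.003 and 0.002 m and angle between the x axis of fine_2 and the x axis of lane_fine_b, either way round below 0.07 rad)) and ((x of coarse_1 in the frame of lane_coarse_a between -0.014 and 0.014 m and y of coarse_1 in the frame of lane_coarse_a between -0.003 and 0.003 m and z of coarse_1 in the frame of lane_coarse_a between -0.003 and 0.002 m and angle between the x axis of coarse_1 and the x axis of lane_coarse_a, either way round below 0.07 rad) or (x of coarse_1 in the frame of lane_coarse_b between -0.014 and 0.014 m and y of coarse_1 in the frame of lane_coarse_b between -0.003 and 0.003 m and z of coarse_1 in the frame of lane_coarse_b between -0.003 and 0.002 m and angle between the x axis of coarse_1 and the x axis of lane_coarse_b, either way round below 0.07 rad)) and ((x of coarse_2 in the frame of lane_coarse_a between -0.014 and 0.014 m and y of coarse_2 in the frame of lane_coarse_a between -0.003 and 0.003 m and z of coarse_2 in the frame of lane_coarse_a between -0.003 and 0.002 m and angle between the x axis of coarse_2 and the x axis of lane_coarse_a, either way round below 0.07 rad) or (x of coarse_2 in the frame of lane_coarse_b between -0.014 and 0.014 m and y of coarse_2 in the frame of lane_coarse_b between -0.003 and 0.003 m and z of coarse_2 in the frame of lane_coarse_b between -0.003 and 0.002 m and angle between the x axis of coarse_2 and the x axis of lane_coarse_b, either way round below 0.07 rad)) and x of odd_1 in the frame of tray between -0.065 and 0.065 m and y of odd_1 in the frame of tray between -0.085 and 0.085 m and z of each of odd_1, odd_2 in the frame of tray below 0.03 m and x of odd_2 in the frame of tray between -0.065 and 0.065 m and y of odd_2 in the frame of tray between -0.085 and 0.085 m and linear speed of each of fine_1, fine_2, coarse_1, coarse_2, odd_1, odd_2 below 0.03 m/s); the robot touches nothing.
It fails at once if a bystander is pushed more than 40 mm (distance of any of oil, eyepiece, objective, slidebox, driver, dish, stage_clip from where it was at the start of the episode above 0.04 m).
Of fine_1, fine_2, coarse_1, coarse_2, odd_1, odd_2 only 4 to 6 are there at a start; the rules pass over those that are not, and their reading is None.
At some moment in a run one of odd_1, odd_2, tray may be knocked a few centimetres aside while the robot is not near it.
Once in a run the grip may slacken for a moment while it holds something.
It also fails if it takes over 210 s, if anything falls off the work surface, if the arm or the gripper's body presses on something with over 40 N, if the wrist force passes 120 N, or if a joint passes its speed limit or range.

## Robot

A 7-joint arm with a two-finger parallel gripper is mounted at the origin on the work surface. World frame = base frame: x ahead of the robot, y to its left, z up, the work surface at z = 0. Lengths are in m, angles in rad, forces in N, time in s.
With the tool pointing down it reaches from about 0.425 to 0.925 m from the base axis. Payload 6.8 kg.
Tool frame: the origin (TCP) lies where the fingers leave the gripper's body, on its centre line; the fingertips stand 73 mm ahead of it and the grasp point (between the pads) lies 54 mm ahead of it; z points along the fingers, y is the line along which they close (so a half turn about z gives the same grasp; the last joint's range is limited). The gripper opens to 85 mm and grips with 20 to 120 N. Pads are 22 mm wide; open, the fingers measure 114 mm over their backs; the gripper's body (76 mm by 85 mm) begins 54 mm behind the grasp point. The pads swing forward as they close: fully open they stand 13 mm farther back than shut.
Start: joints at [1.081, 0.477, 0.022, 1.555, -0.011, 1.109, -0.083], TCP at [0.252, -0.626, 0.304] pointing down, gripper open.
Joint ranges: [-2.96, 2.96], [-0.34, 2.1], [-1.41, 1.46], [0.24, 2.44], [-1.37, 4.51], [0.17, 1.92], [-2.96, 2.96]. Speed limits (rad/s): [2.39, 2.39, 3.14, 3.14, 3.14, 3.14, 3.14].

## Interface

Orientations are given as a rotation vector (axis times angle).
In Python, from bench import r, grab_frame, camera_info gives the robot as it stands.
- The arm moves only by the shell command python3 -m pendant 'ROWS' [OPENING] [FORCE]. ROWS is rows parted by semicolons, their numbers by spaces, 1 to 5 of them, each of 6 numbers: dx, dy, dz in m, then a rotation vector rx, ry, rz in rad; each row is the pose to reach, as a shift and turn from the pose commanded when the command began, along the tool's axes at that moment; what a row does not reach only later rows make up. A row lasts 1/10 s, in which the tool goes at most 0.05 m and 0.15 rad, less where a joint would pass 70% of its speed; a pose out of reach is approached as far as the arm can. OPENING is the finger opening in m, set as the command begins (- or left out keeps the last). The fingers move at their own pace and stop on an object; FORCE is the grip in N (left out, the last holds). Time passes only in rows, so rows that do not move let the fingers close. It prints the time, the measured TCP pose, the force, the opening and the grip force at its end.
- r.get_obs(): the state, without advancing time (a new reading comes with each control period).
- grab_frame(name): name is "side" or "top" or "wrist"; returns (picture, depth): 480x640x3 uint8, blue, green, red; 480x640 float32, m along the optical axis (not along the pixel's ray), 0 where there is no reading.
- camera_info(name): a dict with "camera_matrix" (3x3 intrinsics, pixels), "R" (3x3) and "t" (3): a world point X has camera coordinates R X + t. Camera axes: x right, y down, z forward; pixel columns grow to the right and rows downward; lengths in m; the calibration is good to about 2 mm. A picture is of the moment at which its call begins: read the wrist's pose just before it. camera_info takes no time and is no camera call; for the wrist camera it gives the pose at the moment of the call.
- r.hand_in(): hands the job in; it is judged then, once.
The state is a dict: "clock": time; "joints": joint angles; "qvel": joint speeds; "tau": joint torques, N m; "tcp_pos": TCP position; "orientation": TCP orientation; "contact_force": force on the tool from outside, world axes, zero at the start; "moment": the same for the moment, N m; "grip_width": finger opening in m; "gripper_force": force on a finger pad.
Only numpy, scipy, OpenCV 4.12 (cv2) and the standard library are available. Lean on these libraries where they do the work, as an engineer would, in place of code of your own. Each camera call takes 0.05 s, during which the arm holds its last target. There are 200 camera calls.

## Working session

There is one attempt and no reset: what is moved stays moved. The work goes in short steps, Python scripts to look and compute and a shell command to move; the robot and the scene stay as the last step left them, time stands still between calls to the robot, and variables do not carry over. Pictures are saved under pics/ and viewed, at most 14 in all, crops included, and the job is handed in when it is done.

```bash
ls; mkdir -p pics
cat > h.py <<'E'
import numpy as np, cv2
from bench import r, grab_frame, camera_info
from scipy.spatial.transform import Rotation as Ro
def snap(n):
    ci=camera_info(n); im,d=grab_frame(n); return im,d,ci
def world(ci,d,u,v,z=None):
    K=np.array(ci["camera_matrix"]);R=np.array(ci["R"]);t=np.array(ci["t"])
    ray=np.linalg.inv(K)@np.array([u,v,1.0])
    if z is None: return R.T@(ray*d[int(v),int(u)]-t)
    c=-R.T@t; w=R.T@ray; return c+w*(z-c[2])/w[2]
def wmap(ci,d):
    K=np.array(ci["camera_matrix"]);R=np.array(ci["R"]);t=np.array(ci["t"])
    v,u=np.mgrid[0:480,0:640]; p=np.stack([(u-K[0,2])/K[0,0]*d,(v-K[1,2])/K[1,1]*d,d],-1)
    return (p-t)@R
E
python3 - <<'E'
from h import *
o=r.get_obs();print(o['tcp_pos'],o['orientation'],o['clock'])
for n in("top","side"):
    im,d,ci=snap(n);cv2.imwrite(f"pics/{n}0.png",im);np.savez(f"{n}0.npz",im=im,d=d,ci=ci)
    print(n,ci)
E
```

```text
pics
[ 0.25135266 -0.62595999  0.3029206 ] [-3.08276528e+00 -5.95900267e-01  7.20687522e-04] 0.0
top {'camera_matrix': array([[528.00072595,   0.        , 313.98240188],
       [  0.        , 528.00072595, 237.99203848],
       [  0.        ,   0.        ,   1.        ]]), 'R': array([[-0.01600793, -0.99986704,  0.00310776],
       [-0.99086503,  0.01544741, -0.1339697 ],
       [ 0.13390388, -0.00522395, -0.99098056]]), 't': array([0.00249768, 0.57430709, 1.2105019 ])}
side {'camera_matrix': array([[442.23395442,   0.        , 318.5505176 ],
       [  0.        , 442.23395442, 238.13387801],
       [  0.        ,   0.        ,   1.        ]]), 'R': array([[ 0.77284275, -0.63447964, -0.01223443],
       [-0.47509934, -0.5657097 , -0.67398305],
       [ 0.42070739,  0.52669548, -0.73864549]]), 't': array([-0.42388552,  0.31202183,  1.03936171])}
```

View pics/top0.png

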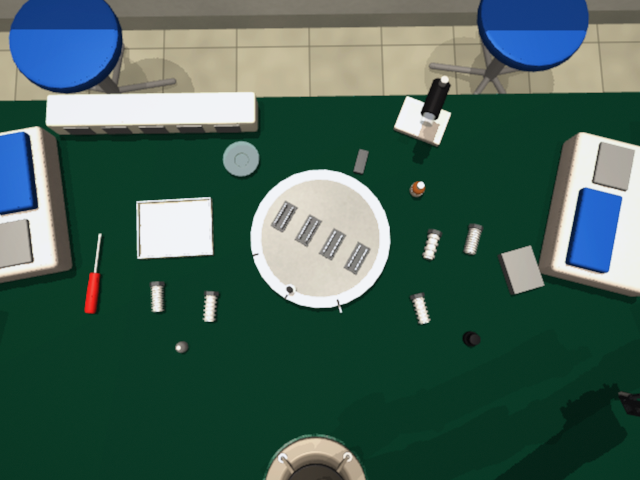

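View pics/side0.png

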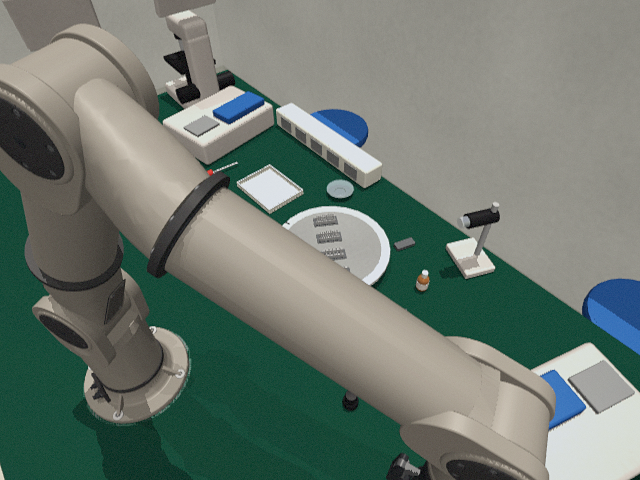

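The top view shows five spindles, at (157,297), (210,306), (431,244), (473,239) and (420,308). The disc is at (320,238), the post at (290,290) and the tray at (175,228). The side view is mostly hidden by the arm.

```bash
cat >> h.py <<'E'
def spindles(im,d,ci,cands,zmin=.006,rad=.055):
    W=wmap(ci,d); out=[]
    for (u,v) in cands:
        c=world(ci,d,u,v,.015)
        m=(np.linalg.norm(W[...,:2]-c[:2],axis=-1)<rad)&(W[...,2]>zmin)&(W[...,2]<.05)&(d>0)
        P=W[m]; mu,ev,_=cv2.PCACompute2(P[:,:2].astype(np.float32),None)
        a=ev[0]; s=(P[:,:2]-mu[0])@a; t=(P[:,:2]-mu[0])@ev[1]
        dark=im[m].astype(int).sum(1)
        e=[np.median(dark[s>s.max()-.007]),np.median(dark[s<s.min()+.007])]
        if e[0]>e[1]: a=-a; s=-s; e=e[::-1]
        mid=(s.max()+s.min())/2; tm=(np.percentile(t,2)+np.percentile(t,98))/2
        ctr=mu[0]+a*mid+ev[1]*tm
        out.append((ctr,np.arctan2(a[1],a[0]),s.max()-s.min(),np.ptp(t),e,P[:,2].max()))
    return out
E
python3 - <<'E'
from h import *
im,d,ci=snap("top")
C=[(157,297),(210,306),(431,244),(473,239),(420,308)]
for c,x in zip(C,spindles(im,d,ci,C)): print(c,*[np.round(k,4) for k in x], 'ray',world(ci,d,*c,.02)[:2].round(4))
W=wmap(ci,d)
m=(abs(W[...,2]-.045)<.006)&(abs(W[...,0]-.6)<.3)&(abs(W[...,1])<.25)
P=W[m]; (cx,cy),rr=cv2.minEnclosingCircle(P[:,:2].astype(np.float32)); print('disc',cx,cy,rr,P[:,2].mean(),len(P))
for n,(u,v),z in[('disc',(320,238.5),.045),('post',(290,289),.09)]: print(n,world(ci,d,u,v,z),world(ci,d,u,v))
for q in[(285,217),(308,231),(333,244),(358,258)]: print(world(ci,d,*q,.06))
for q in [(136,201),(211,198),(214,257),(138,258)]: print('tray',world(ci,d,*q,.018))
t=[cv2.resize(im[v-22:v+22,u-22:u+22],(264,264),interpolation=cv2.INTER_CUBIC) for u,v in C+[(290,285)]]
cv2.imwrite("pics/m1.png",np.vstack([np.hstack(t[:3]),np.hstack(t[3:])]))
E
```

```text
(157, 297) [0.4433 0.3726] -3.0792 0.1031 0.0963 [107. 108.] 0.0365 ray [0.4419 0.3666]
(210, 306) [0.4212 0.2362] 3.0967 0.1041 0.1032 [107.  107.5] 0.0367 ray [0.4188 0.2412]
(431, 244) [ 0.5584 -0.2938] 2.871 0.1048 0.0956 [108.5 109.5] 0.0366 ray [ 0.5579 -0.2872]
(473, 239) [ 0.5676 -0.3953] 2.8865 0.0905 0.1058 [107. 109.] 0.0371 ray [ 0.5684 -0.3887]
(420, 308) [ 0.4042 -0.2527] -2.9414 0.1047 0.0925 [108.  108.5] 0.0375 ray [ 0.4062 -0.2542]
disc 0.6800611019134521 0.028703855350613594 0.2787833511829376 0.04645434464873799 14092
disc [ 0.5719886  -0.02068351  0.045     ] [ 0.57190346 -0.02067286  0.04563558]
post [0.45298754 0.04920732 0.09      ] [0.45291391 0.04912844 0.09190006]
[0.62194569 0.06047186 0.06      ]
[0.5880368  0.00720523 0.06      ]
[ 0.55662688 -0.05038549  0.06      ]
[ 0.52309306 -0.10754846  0.06      ]
tray [0.67432806 0.42353899 0.018     ]
tray [0.67895915 0.24182277 0.018     ]
tray [0.53491389 0.23319773 0.018     ]
tray [0.53536358 0.41472439 0.018     ]
```

View pics/m1.png

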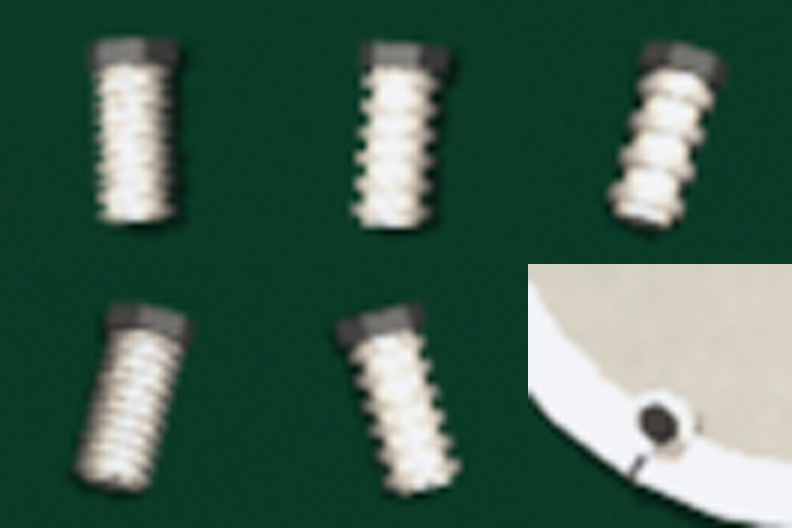

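The crops show these pitches: (157,297) fine, (210,306) coarse, (431,244) odd, (473,239) fine, (420,308) coarse. All heads point to +x (up in the picture). The disc centre is about (0.572, -0.021) and the post about (0.453, 0.049), a radius of 0.138 against the given 0.142. The stand yaw is about 14.5°. I'll turn the table now.

```bash
cat >> h.py <<'E'
def plan(x,y,z,yawdeg):
    "delta in tool axes to TCP x,y,z with tool y axis along yawdeg (mod 180), tool straight down"
    o=r.get_obs(); R0=Ro.from_rotvec(o['orientation']); p=np.array(o['tcp_pos'])
    best=None
    for k in(0,180):
        a=np.radians(yawdeg+k); yv=np.array([np.cos(a),np.sin(a),0]); zv=np.array([0,0,-1.]); xv=np.cross(yv,zv)
        rel=(R0.inv()*Ro.from_matrix(np.stack([xv,yv,zv],1))).as_rotvec()
        if best is None or np.linalg.norm(rel)<np.linalg.norm(best): best=rel
    dl=R0.inv().apply(np.array([x,y,z])-p)
    yv=R0.apply([0,1,0])
    print('at',p.round(4),'yawY',np.degrees(np.arctan2(yv[1],yv[0])).round(1),'q7',np.round(o['joints'][6],2),'delta',dl.round(4),'rot',best.round(3),'dist',np.linalg.norm(dl).round(3),'t',o['clock'])
def tomove(wx,wy,wz):
    R0=Ro.from_rotvec(r.get_obs()['orientation']); print(R0.inv().apply([wx,wy,wz]).round(4))
E
python3 -c "
from h import *
plan(.453,.049,.30,262)
plan(.453,.049,.127,262)"
```

```text
at [ 0.2514 -0.6261  0.3031] yawY -68.1 q7 -0.08 delta [ 0.4387 -0.5513  0.0039] rot [-0.001  0.     0.521] dist 0.705 t 0.15
at [ 0.2514 -0.6261  0.3031] yawY -68.1 q7 -0.08 delta [ 0.4387 -0.5511  0.1769] rot [-0.001  0.     0.521] dist 0.726 t 0.15
```

```bash
D='.146 -.184 0 0 0 0'
python3 -m pendant '.146 -.184 0 0 0 0;.146 -.184 0 0 0 0;.146 -.184 0 0 0 0;.146 -.184 0 0 0 0;.146 -.184 0 0 0 0' .085 20
python3 -m pendant '.146 -.184 0 0 0 0;.146 -.184 0 0 0 0;.146 -.184 0 0 0 0;.146 -.184 0 0 0 0;.146 -.184 0 0 0 0'
python3 -m pendant '.146 -.184 .1 0 0 .52;.146 -.184 .1 0 0 .52;.146 -.184 .1 0 0 .52;.146 -.184 .1 0 0 .52;.146 -.184 .1 0 0 .52'
python3 -m pendant '0 0 0 0 0 0'
python3 - <<'E'
from h import *
plan(.453,.049,.127,262)
im,d,ci=snap("wrist");cv2.imwrite("pics/w1.png",im);print(ci)
E
```

```text
clock: 0.65
tcp_pos: [0.3193, -0.3978, 0.3037]
orientation: [-3.083, -0.6, -0.0]
contact_force: [0.6, 0.5, -0.0]
grip_width: 0.0849
gripper_force: 0.0
clock: 1.15
tcp_pos: [0.3858, -0.1729, 0.304]
orientation: [-3.084, -0.6, -0.001]
contact_force: [0.7, -0.7, 0.1]
grip_width: 0.0851
gripper_force: 0.0
clock: 1.65
tcp_pos: [0.4409, 0.0076, 0.2221]
orientation: [3.133, -0.227, 0.002]
contact_force: [0.5, -0.6, 0.3]
grip_width: 0.0851
gripper_force: 0.0
clock: 1.75
tcp_pos: [0.4407, 0.0131, 0.2208]
orientation: [-3.132, 0.205, 0.003]
contact_force: [-0.5, -0.9, -0.3]
grip_width: 0.0849
gripper_force: 0.0
at [0.4407 0.0131 0.2208] yawY -97.5 q7 -1.99 delta [ 0.0077 -0.037   0.0939] rot [-0.003  0.002  0.009] dist 0.101 t 1.75
{'camera_matrix': array([[425.62672434,   0.        , 321.00062467],
       [  0.        , 425.62672434, 241.54163816],
       [  0.        ,   0.        ,   1.        ]]), 'R': array([[-0.13040554, -0.99145705, -0.00270378],
       [-0.9563432 ,  0.12506674,  0.26413252],
       [-0.2615379 ,  0.03703009, -0.96448261]]), 't': array([0.0710675 , 0.40601858, 0.4135215 ])}
```

View pics/w1.png

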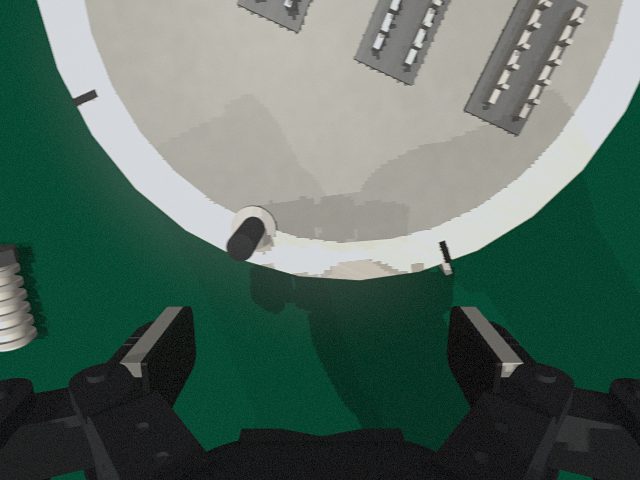

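The post top is at about (239,242) and its base at (253,222), with the open fingers to its lower right.

Run:
```python
from h import *
ci=camera_info("wrist")
print(world(ci,None,239,243,.09),world(ci,None,254,223,.047))
p=world(ci,None,239,243,.09); plan(p[0],p[1],.127,262)
```

```text
[0.45499958 0.04915293 0.09      ] [0.45520719 0.04826927 0.047     ]
at [0.4403 0.0101 0.2213] yawY -97.6 q7 -1.99 delta [ 0.0096 -0.0405  0.0944] rot [-0.001  0.002  0.008] dist 0.103 t 1.8
```

```bash
python3 -m pendant '.0096 -.0405 0 0 0 0;.0096 -.0405 .045 0 0 0;.0096 -.0405 .0944 0 0 0;.0096 -.0405 .0944 0 0 0' .06
python3 -m pendant '0 0 0 0 0 0;0 0 0 0 0 0;0 0 0 0 0 0;0 0 0 0 0 0;0 0 0 0 0 0' 0 25
python3 -m pendant '-.0069 .0212 0 0 0 0;-.0104 .0432 0 0 0 0;-.0104 .0654 0 0 0 0;-.0069 .0875 0 0 0 0;0 .1087 0 0 0 0'
python3 -m pendant '0 0 0 0 0 0;0 0 0 0 0 0;0 0 0 0 0 0'
```

```text
clock: 2.2
tcp_pos: [0.4518, 0.0441, 0.1232]
orientation: [3.131, -0.217, -0.018]
contact_force: [-0.9, -0.8, -0.2]
grip_width: 0.0597
gripper_force: 0.0
clock: 2.7
tcp_pos: [0.4568, 0.0465, 0.1303]
orientation: [-3.133, 0.217, -0.006]
contact_force: [-2.6, 1.1, 10.1]
grip_width: 0.0131
gripper_force: 24.3
clock: 3.2
tcp_pos: [0.4417, -0.0618, 0.1301]
orientation: [-3.134, 0.214, -0.007]
contact_force: [-0.1, 7.1, 2.0]
grip_width: 0.0133
gripper_force: 26.7
clock: 3.5
tcp_pos: [0.4417, -0.0619, 0.1301]
orientation: [3.133, -0.218, 0.005]
contact_force: [-2.5, -0.7, 13.7]
grip_width: 0.0132
gripper_force: 28.0
```

```bash
python3 -m pendant '0 0 0 0 0 0;0 0 0 0 0 0;0 0 -.05 0 0 0;0 0 -.1 0 0 0;0 0 -.15 0 0 0' .05
python3 -m pendant '0 0 -.05 0 0 0;0 0 -.08 0 0 0;0 0 -.08 0 0 0;0 0 -.08 0 0 0'
python3 - <<'E'
from h import *
plan(.45,-.06,.36,262)
im,d,ci=snap("wrist");cv2.imwrite("pics/w2.png",im);np.savez("w2.npz",im=im,d=d,**ci)
im,d,ci=snap("top");cv2.imwrite("pics/t2.png",im)
E
```

```text
clock: 4.0
tcp_pos: [0.4401, -0.0613, 0.2797]
orientation: [-3.134, 0.216, 0.001]
contact_force: [2.1, -0.6, -1.3]
grip_width: 0.0502
gripper_force: 0.0
clock: 4.4
tcp_pos: [0.4405, -0.0615, 0.3583]
orientation: [3.134, -0.217, 0.002]
contact_force: [-0.4, -0.3, -1.1]
grip_width: 0.0498
gripper_force: 0.0
at [ 0.4405 -0.0615  0.3583] yawY -97.9 q7 -1.74 delta [ 0.0092 -0.0028 -0.0017] rot [ 0.    -0.001  0.001] dist 0.01 t 4.4
```

View pics/w2.png

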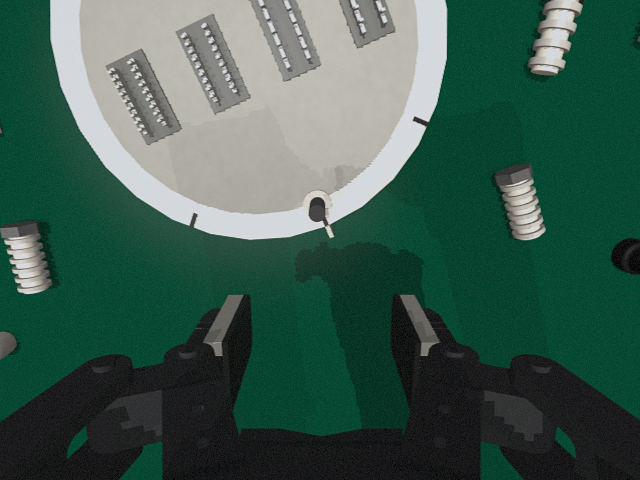

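The table is at the middle click. The post is at (317,208). The four lanes are visible: fine a at (144,97), fine b at (212,64), coarse a at (285,35), and coarse b at the right edge near the top. I'll centre over the disc and fit the lanes.

```bash
python3 -m pendant '.045 -.015 0 0 0 -.15;.09 -.03 0 0 0 -.3;.13 -.05 0 0 0 -.39;.13 -.05 0 0 0 -.39' .085
python3 -m pendant '0 0 0 0 0 0;0 0 0 0 0 0'
cat >> h.py <<'E'
def lanes(W,d,th,c):
    "refine lane centres/yaw from points standing above the disc"
    res=[]
    for y in(.099,.033,-.033,-.099):
        k=np.array([np.cos(th),np.sin(th)]); n=np.array([-k[1],k[0]]); L=np.array(c)+n*y
        for it in range(3):
            D=W[...,:2]-L; a=D@k; b=D@n
            m=(abs(a)<.04)&(abs(b)<.018)&(W[...,2]>.053)&(W[...,2]<.08)&(d>0); P=W[m]
            aa,bb=a[m],b[m]; L=L+k*(np.percentile(aa,1)+np.percentile(aa,99))/2+n*(np.percentile(bb,1)+np.percentile(bb,99))/2
        _,ev,_=cv2.PCACompute2(P[:,:2].astype(np.float32),None)[:3]
        e=_[0] if False else cv2.PCACompute2(P[:,:2].astype(np.float32),None)[1][0]
        res.append((L,np.degrees(np.arctan(e[1]/e[0])),np.percentile(aa,99)-np.percentile(aa,1),np.percentile(bb,99)-np.percentile(bb,1),len(P)))
    return res
E
python3 - <<'E'
from h import *
plan(.575,-.025,.36,284.5)
im,d,ci=snap("wrist");cv2.imwrite("pics/w3.png",im);np.savez("w3.npz",im=im,d=d,**ci)
W=wmap(ci,d)
for x in lanes(W,d,np.radians(14.5),(.576,-.025)): print(*[np.round(q,4) for q in x])
m=(W[...,2]>.08)&(W[...,2]<.1)&(abs(W[...,0]-.44)<.03)&(abs(W[...,1]+.06)<.03);print('post',W[m].mean(0),m.sum())
m=(abs(W[...,2]-.045)<.004);print(np.median(W[m][:,2]),W[m].std(0))
E
```

```text
clock: 4.9
tcp_pos: [0.5796, -0.0275, 0.3547]
orientation: [-3.112, -0.403, 0.003]
contact_force: [-0.5, 0.2, 0.5]
grip_width: 0.085
gripper_force: 0.0
clock: 5.1
tcp_pos: [0.5752, -0.0303, 0.3565]
orientation: [-3.117, -0.393, 0.005]
contact_force: [-0.1, -0.4, 0.3]
grip_width: 0.0848
gripper_force: 0.0
at [ 0.5752 -0.0303  0.3565] yawY -75.6 q7 -1.51 delta [ 0.0011 -0.0052 -0.0035] rot [-0.     0.003 -0.002] dist 0.006 t 5.1
[0.5501 0.0746] 14.8179 0.0548 0.0215 885
[0.5676 0.0111] 14.8939 0.0551 0.0213 616
[ 0.585  -0.0523] 14.0553 0.0552 0.0209 535
[ 0.6023 -0.1159] 14.9999 0.055 0.0215 768
post [ 0.44099741 -0.05781058  0.0890769 ] 263
0.04654359979886695 [0.08363572 0.08481197 0.00093187]
```

View pics/w3.png

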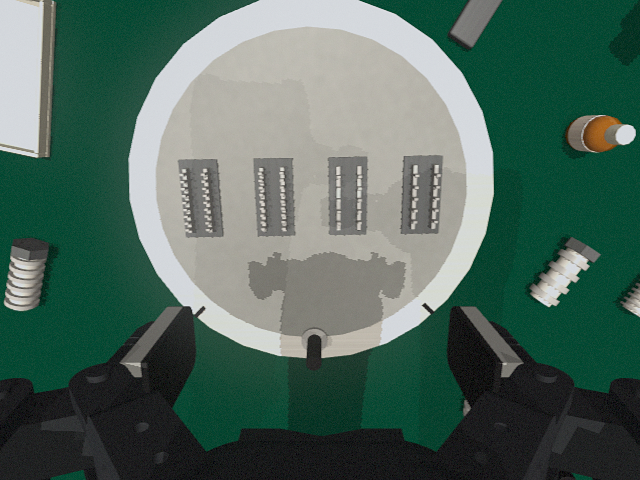

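The lane fit gives 65.7 mm spacing and 55 mm length, matching the given sizes. The lane centres are fa (.550,.075), fb (.568,.011), ca (.585,-.052) and cb (.602,-.116), with yaw about 15.3°. Next I'll hover over the first coarse spindle.

```bash
python3 -c "
from h import *
plan(.406,-.254,.25,-74.5)"
```

```text
at [ 0.5752 -0.0305  0.3571] yawY -75.6 q7 -1.51 delta [-0.2192  0.1745  0.1076] rot [ 0.     0.002 -0.02 ] dist 0.3 t 5.15
```

```bash
cat >> h.py <<'E'
def spin(name="wrist",near=None,save=None,zlo=.010,zhi=.045,rad=.06):
    "find the spindle near world xy by depth; gives centre(origin), head yaw"
    im,d,ci=snap(name); W=wmap(ci,d)
    if save: cv2.imwrite(save,im)
    m=((W[...,2]>zlo)&(W[...,2]<zhi)&(d>0)&(np.linalg.norm(W[...,:2]-near,axis=-1)<rad)).astype(np.uint8)
    m=cv2.morphologyEx(m,cv2.MORPH_OPEN,np.ones((3,3)))
    n,lab,st,_=cv2.connectedComponentsWithStats(m)
    m=lab==1+np.argmax(st[1:,4]); P=W[m][:,:2]
    (c,_,_)=cv2.minAreaRect(P.astype(np.float32)); a=cv2.PCACompute2(P.astype(np.float32),None)[1][0]
    for it in range(3):
        nn=np.array([-a[1],a[0]]); s=(P-c)@a; t=(P-c)@nn
        # centre line from both edges of bins along the thread
        bs=np.linspace(np.percentile(s,5),np.percentile(s,95),13); X=[];Y=[]
        for i in range(12):
            k=(s>=bs[i])&(s<bs[i+1])
            if k.sum()>8: X.append((bs[i]+bs[i+1])/2);Y.append((np.percentile(t[k],3)+np.percentile(t[k],97))/2)
        sl,off=np.polyfit(X,Y,1); c=np.array(c)+nn*off; a=a+nn*sl; a/=np.linalg.norm(a)
    s=(P-c)@a; g=im[m].astype(int).sum(1)
    lo,hi=np.percentile(s,.5),np.percentile(s,99.5)
    if np.median(g[s>hi-.008])>np.median(g[s<lo+.008]): a=-a; s=-s; lo,hi=-hi,-lo
    org=np.array(c)+a*((lo+hi)/2-.005)
    t=(P-c)@np.array([-a[1],a[0]])
    print('spindle origin',org.round(4),'yaw',np.degrees(np.arctan2(a[1],a[0])).round(1),'len',(hi-lo).round(4),'wid',(np.percentile(t,99)-np.percentile(t,1)).round(4),'ztop',np.percentile(W[m][:,2],90).round(4),m.sum())
    return org,np.arctan2(a[1],a[0])
E
python3 -m pendant '-.22 .175 .1 0 0 0;-.22 .175 .1 0 0 0;-.22 .175 .1 0 0 0;-.22 .175 .1 0 0 0;-.22 .175 .1 0 0 0' .085
python3 -m pendant '-.03 .03 0 0 0 0;0 0 0 0 0 0;0 0 0 0 0 0' .085
python3 - <<'E'
from h import *
plan(.406,-.254,.25,-74.5)
o,y=spin(near=(.41,-.254),save='pics/w4.png')
spin('top',near=(.41,-.254))
plan(o[0],o[1],.078,np.degrees(y)-90)
E
```

```text
clock: 5.65
tcp_pos: [0.4318, -0.2195, 0.2741]
orientation: [3.116, 0.392, 0.001]
contact_force: [1.2, 0.1, -0.1]
grip_width: 0.0849
gripper_force: 0.0
clock: 5.95
tcp_pos: [0.4345, -0.2161, 0.2748]
orientation: [-3.116, -0.394, -0.003]
contact_force: [0.5, 1.1, -0.3]
grip_width: 0.0847
gripper_force: 0.0
at [ 0.4345 -0.2161  0.2748] yawY -75.6 q7 -1.08 delta [-0.0371  0.0296  0.0247] rot [-0.    -0.002 -0.019] dist 0.054 t 5.95
spindle origin [ 0.4023 -0.2564] yaw 12.9 len 0.0694 wid 0.03 ztop 0.031 3132
spindle origin [ 0.3973 -0.253 ] yaw -165.7 len 0.0398 wid 0.0212 ztop 0.0322 131
at [ 0.4337 -0.2176  0.2745] yawY -75.6 q7 -1.08 delta [-0.04    0.0295  0.1965] rot [ 0.001 -0.     0.027] dist 0.203 t 6.05
```

View pics/w4.png

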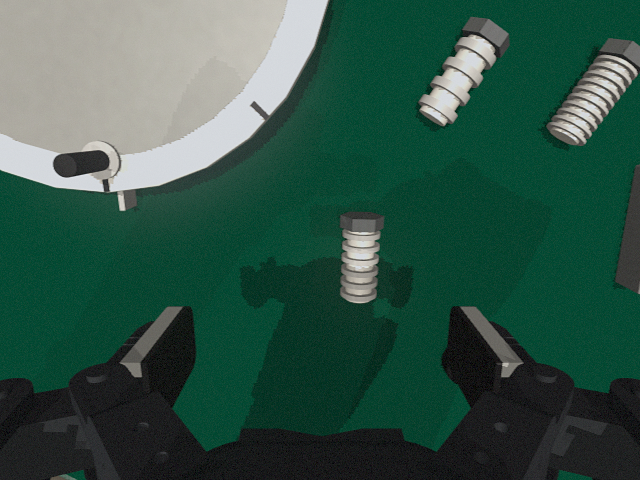

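The spindle is at (361,257), a clear coarse thread with six crests. The fit (69.4 mm long, 30.0 mm wide) matches the given size, so I'll grasp it.

```bash
python3 -m pendant '-.04 .0295 .0 0 0 .027;-.04 .0295 .05 0 0 .027;-.04 .0295 .10 0 0 .027;-.04 .0295 .14 0 0 .027;-.04 .0295 .17 0 0 .027' .06
python3 -m pendant '0 0 .0265 0 0 0;0 0 .0265 0 0 0;0 0 .0265 0 0 0'
python3 -m pendant '0 0 0 0 0 0;0 0 0 0 0 0;0 0 0 0 0 0;0 0 0 0 0 0' 0 60
python3 -c "
from h import *
plan(.4023,-.2564,.078,-77)"
```

```text
clock: 6.55
tcp_pos: [0.4011, -0.2566, 0.1022]
orientation: [-3.121, -0.351, 0.003]
contact_force: [0.1, -1.1, 0.6]
grip_width: 0.0598
gripper_force: 0.0
clock: 6.85
tcp_pos: [0.4026, -0.2567, 0.0781]
orientation: [3.122, 0.352, -0.001]
contact_force: [0.3, -0.5, 1.1]
grip_width: 0.0597
gripper_force: 0.0
clock: 7.25
tcp_pos: [0.4036, -0.257, 0.0794]
orientation: [3.12, 0.352, 0.003]
contact_force: [-1.7, 0.9, 9.3]
grip_width: 0.0269
gripper_force: 58.4
at [ 0.4036 -0.257   0.0794] yawY -77.1 q7 -1.16 delta [-0.0012 -0.0009  0.0014] rot [ 0.002 -0.002 -0.002] dist 0.002 t 7.25
```

```bash
python3 -m pendant '0 0 -.03 0 0 0;0 0 -.06 0 0 0;0 0 -.11 0 0 0;0 0 -.15 0 0 0;0 0 -.15 0 0 0'
python3 - <<'E'
from h import *
plan(.585,-.0523,.20,-74.7)
im,d,ci=snap("wrist");cv2.imwrite("pics/w5.png",im[120:480,100:540]);np.savez("w5.npz",im=im,d=d,**ci)
E
```

```text
clock: 7.75
tcp_pos: [0.4056, -0.2578, 0.2336]
orientation: [3.115, 0.351, 0.014]
contact_force: [0.5, -0.3, -2.0]
grip_width: 0.0268
gripper_force: 59.8
at [ 0.4056 -0.2578  0.2336] yawY -77.1 q7 -1.03 delta [ 0.2204 -0.1607  0.0341] rot [ 0.008 -0.008 -0.043] dist 0.275 t 7.75
```

View pics/w5.png

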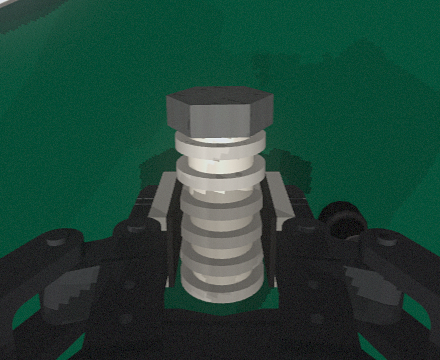

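The spindle is held square between the pads, head at crop (220,110). I'll measure its offset in the tool frame.

```bash
cat >> h.py <<'E'
def held(im,d,ci):
    o=r.get_obs(); R0=Ro.from_rotvec(o['orientation']).as_matrix(); T=(wmap(ci,d)-np.array(o['tcp_pos']))@R0
    m=(d>0)&(abs(T[...,1])<.0195)&(T[...,2]>.03)&(T[...,2]<.08)&(abs(T[...,0])<.06)
    g=im.astype(int).sum(2); P=T[m]
    core=m&(abs(T[...,1])<.004)
    hd=P[P[:,0]>.034]; th=P[(P[:,0]<.026)&(P[:,0]>-.028)&(abs(P[:,1])<.0128)]
    print('held: x front',np.percentile(P[:,0],99).round(4),'head-face med',np.median(hd[:,0]).round(4),'x back',np.percentile(P[abs(P[:,1])<.01][:,0],1).round(4),'head y mid',((np.percentile(hd[:,1],2)+np.percentile(hd[:,1],98))/2).round(4),'head z',np.percentile(hd[:,2],[2,98]).round(4),'thread ztop(min)',np.percentile(th[:,2],3).round(4))
    # slope of crest tops along x, in tool z
    s=core&(T[...,0]<.028)&(T[...,0]>-.03); Q=T[s]; b=np.linspace(-.028,.026,10)
    print('crest z by x',[(np.percentile(Q[(Q[:,0]>=b[i])&(Q[:,0]<b[i+1])][:,2],5)*1e3).round(1) if ((Q[:,0]>=b[i])&(Q[:,0]<b[i+1])).sum()>5 else None for i in range(9)])
E
python3 - <<'E'
from h import *
f=np.load("w5.npz"); held(f['im'],f['d'],{k:f[k] for k in('camera_matrix','R','t')})
E
```

```text
held: x front 0.0397 head-face med 0.0389 x back -0.0266 head y mid 0.0004 head z [0.0449 0.0735] thread ztop(min) 0.0453
crest z by x [np.float64(45.4), np.float64(45.5), np.float64(45.4), np.float64(45.1), np.float64(45.7), np.float64(45.3), np.float64(45.4), np.float64(45.4), np.float64(45.2)]
```

```bash
python3 -c "
from h import *
plan(.6033,-.1156,.18,-74.7)"
python3 -m pendant '.218 -.095 0 0 0 -.042;.218 -.095 0 0 0 -.042;.218 -.095 0 0 0 -.042;.218 -.095 0 0 0 -.042;.218 -.095 0 0 0 -.042'
python3 -m pendant '0 0 0 0 0 0;0 0 0 0 0 0'
python3 -c "
from h import *
plan(.6033,-.1156,.15,-74.7)"
```

```text
at [ 0.4042 -0.2573  0.2309] yawY -77.1 q7 -1.03 delta [ 0.2254 -0.0942  0.0515] rot [ 0.005 -0.005 -0.043] dist 0.25 t 7.8
clock: 8.3
tcp_pos: [0.5956, -0.1125, 0.2263]
orientation: [-3.112, -0.421, 0.002]
contact_force: [0.2, -0.5, -1.9]
grip_width: 0.0268
gripper_force: 59.7
clock: 8.5
tcp_pos: [0.5937, -0.1144, 0.226]
orientation: [-3.112, -0.421, 0.004]
contact_force: [-1.3, -0.5, -1.2]
grip_width: 0.0272
gripper_force: 59.7
at [ 0.5937 -0.1144  0.226 ] yawY -74.6 q7 -1.4 delta [0.0091 0.0038 0.0759] rot [-0.001  0.003  0.002] dist 0.077 t 8.5
```

```bash
python3 -m pendant '.0091 .0038 .03 0 0 0;.0091 .0038 .06 0 0 0;.0091 .0038 .076 0 0 0;.0091 .0038 .076 0 0 0'
python3 -c "
from h import *
plan(.6033,-.1156,.15,-74.7)"
python3 -m pendant '0 0 .004 0 0 0;0 0 .006 0 0 0;0 0 .006 0 0 0'
python3 -m pendant '0 0 .002 0 0 0;0 0 .004 0 0 0;0 0 .004 0 0 0'
```

```text
clock: 8.9
tcp_pos: [0.6012, -0.1177, 0.1488]
orientation: [-3.113, -0.415, 0.01]
contact_force: [-0.2, -0.3, -1.6]
grip_width: 0.0271
gripper_force: 59.7
at [ 0.6012 -0.1177  0.1488] yawY -74.8 q7 -1.44 delta [ 0.0026 -0.0015 -0.0013] rot [-0.002  0.006 -0.002] dist 0.003 t 8.9
clock: 9.2
tcp_pos: [0.6044, -0.1168, 0.1465]
orientation: [3.113, 0.417, 0.002]
contact_force: [-0.1, 1.3, -1.7]
grip_width: 0.0271
gripper_force: 59.7
clock: 9.5
tcp_pos: [0.604, -0.1165, 0.1416]
orientation: [-3.114, -0.418, 0.0]
contact_force: [-0.7, -0.7, -1.0]
grip_width: 0.027
gripper_force: 59.7
```

```bash
python3 -m pendant '0 -.001 .002 0 0 0;0 -.001 .003 0 0 0;0 -.001 .003 0 0 0'
python3 -m pendant '0 0 .002 0 0 0;0 0 .002 0 0 0;0 0 .002 0 0 0'
python3 -m pendant '0 0 .002 0 0 0;0 0 .002 0 0 0;0 0 .002 0 0 0'
```

```text
clock: 9.8
tcp_pos: [0.6039, -0.1156, 0.1385]
orientation: [3.114, 0.418, -0.0]
contact_force: [-0.3, -0.1, -1.5]
grip_width: 0.0271
gripper_force: 59.7
clock: 10.1
tcp_pos: [0.6047, -0.1153, 0.1376]
orientation: [3.113, 0.418, 0.003]
contact_force: [-0.5, 0.9, 5.6]
grip_width: 0.0271
gripper_force: 60.4
clock: 10.4
tcp_pos: [0.6058, -0.115, 0.1372]
orientation: [3.113, 0.419, 0.007]
contact_force: [-2.4, 2.2, 14.5]
grip_width: 0.0268
gripper_force: 61.3
```

Contact came at TCP z 0.1376. The grip offset on the bench was 0.0644, so the axis is at 0.073, which means it is seated. I'll release and check.

```bash
python3 -m pendant '0 0 -.003 0 0 0;0 0 -.003 0 0 0;0 0 -.003 0 0 0;0 0 -.003 0 0 0' .045
python3 -m pendant '0 0 -.04 0 0 0;0 0 -.09 0 0 0;0 0 -.13 0 0 0;0 0 -.15 0 0 0;0 0 -.15 0 0 0'
python3 - <<'E'
from h import *
plan(.5684,-.3887,.25,-103)
spin(near=(.6023,-.1159),zlo=.071,zhi=.11)
spin('top',near=(.5684,-.3887)); spin('top',near=(.5584,-.287))
E
```

```text
clock: 10.8
tcp_pos: [0.6035, -0.1157, 0.1371]
orientation: [-3.114, -0.418, 0.001]
contact_force: [0.0, 0.6, -1.3]
grip_width: 0.0448
gripper_force: 0.0
clock: 11.3
tcp_pos: [0.6054, -0.1157, 0.2913]
orientation: [3.112, 0.417, 0.01]
contact_force: [0.2, 0.9, -0.6]
grip_width: 0.045
gripper_force: 0.0
at [ 0.6054 -0.1157  0.2913] yawY -74.7 q7 -1.38 delta [-0.1078  0.2535  0.0413] rot [ 0.001 -0.006  0.493] dist 0.279 t 11.3
spindle origin [ 0.6023 -0.1159] yaw 15.3 len 0.0697 wid 0.0306 ztop 0.0896 4204
spindle origin [ 0.5657 -0.3847] yaw -17.9 len 0.0701 wid 0.0294 ztop 0.0318 353Traceback (most recent call last):
  File "<stdin>", line 4, in <module>
  File "h.py", line 62, in spin
    m=lab==1+np.argmax(st[1:,4]); P=W[m][:,:2]
             ~~~~~~~~~^^^^^^^^^^
    return _wrapfunc(a, 'argmax', axis=axis, out=out, **kwds)
    return bound(*args, **kwds)
ValueError: attempt to get argmax of an empty sequence
```

Seated exactly: (.6023,-.1159), yaw 15.3, top at .0896. Next is the fine spindle on the right.

```bash
python3 -m pendant '-.108 .2535 .04 0 0 .58;-.108 .2535 .04 0 0 .58;-.108 .2535 .04 0 0 .58;-.108 .2535 .04 0 0 .58;-.108 .2535 .04 0 0 .58' .085
python3 -m pendant '0 0 0 0 0 0;0 0 0 0 0 0;0 0 0 0 0 0'
python3 - <<'E'
from h import *
o,y=spin(near=(.5657,-.3847),save='pics/w6.png')
plan(o[0],o[1],.078,np.degrees(y)-90)
E
```

```text
clock: 11.95
tcp_pos: [0.569, -0.3621, 0.2493]
orientation: [-3.102, 0.495, 0.005]
contact_force: [0.9, -0.7, 0.3]
grip_width: 0.0849
gripper_force: 0.0
clock: 12.25
tcp_pos: [0.5705, -0.3589, 0.2504]
orientation: [-3.102, 0.487, 0.003]
contact_force: [0.9, 0.5, 0.6]
grip_width: 0.0851
gripper_force: 0.0
spindle origin [ 0.5654 -0.3869] yaw -17.5 len 0.0684 wid 0.0306 ztop 0.031 3961
at [ 0.5708 -0.3585  0.2509] yawY -107.8 q7 -1.51 delta [0.0037 0.029  0.1729] rot [-0.001  0.001 -0.006] dist 0.175 t 12.3
```

View pics/w6.png

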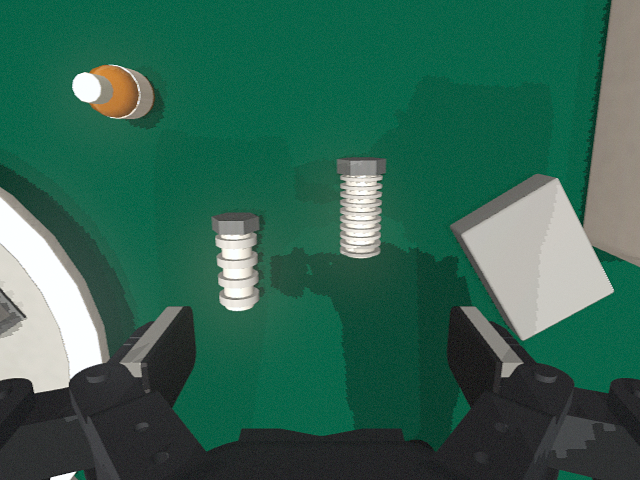

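The fine spindle is at (361,205). The odd one, with four crests, is at (237,260). The slide box edge at x≈455 is about 65 mm away, enough clearance with a 60 mm opening.

```bash
python3 -m pendant '.0037 .029 0 0 0 0;.0037 .029 .04 0 0 0;.0037 .029 .09 0 0 0;.0037 .029 .13 0 0 0;.0037 .029 .15 0 0 0' .06
python3 -m pendant '0 0 .023 0 0 0;0 0 .023 0 0 0;0 0 .023 0 0 0'
python3 -m pendant '0 0 0 0 0 0;0 0 0 0 0 0;0 0 0 0 0 0;0 0 0 0 0 0' 0 60
python3 -c "
from h import *
plan(.5654,-.3869,.078,-107.5)"
python3 -m pendant '0 0 -.03 0 0 0;0 0 -.06 0 0 0;0 0 -.10 0 0 0;0 0 -.13 0 0 0;0 0 -.13 0 0 0'
python3 -m pendant '0 0 0 0 0 0;0 0 0 0 0 0'
python3 - <<'E'
from h import *
held(*snap("wrist")); plan(.5676,.0111,.20,-74.7)
E
```

```text
clock: 12.8
tcp_pos: [0.5638, -0.3862, 0.0976]
orientation: [-3.101, 0.485, 0.008]
contact_force: [0.3, -0.1, -0.6]
grip_width: 0.0601
gripper_force: 0.0
clock: 13.1
tcp_pos: [0.5656, -0.3881, 0.079]
orientation: [-3.103, 0.487, 0.0]
contact_force: [-0.5, -0.4, 0.9]
grip_width: 0.06
gripper_force: 0.0
clock: 13.5
tcp_pos: [0.566, -0.3896, 0.0807]
orientation: [3.103, -0.49, 0.004]
contact_force: [-1.3, 3.0, 6.1]
grip_width: 0.028
gripper_force: 45.2
at [ 0.566  -0.3896  0.0807] yawY -107.9 q7 -1.51 delta [-0.0014 -0.0024  0.0027] rot [ 0.    -0.003 -0.008] dist 0.004 t 13.5
clock: 14.0
tcp_pos: [0.567, -0.3909, 0.2147]
orientation: [3.099, -0.49, 0.014]
contact_force: [1.2, 0.2, -1.3]
grip_width: 0.0274
gripper_force: 59.6
clock: 14.2
tcp_pos: [0.5639, -0.389, 0.2073]
orientation: [-3.102, 0.49, 0.004]
contact_force: [0.5, 0.3, -1.4]
grip_width: 0.0269
gripper_force: 59.6
held: x front 0.0379 head-face med 0.0374 x back -0.0295 head y mid -0.0004 head z [0.0487 0.0772] thread ztop(min) 0.0493
crest z by x [np.float64(49.1), np.float64(49.1), np.float64(49.1), np.float64(49.1), np.float64(49.1), np.float64(49.1), np.float64(49.1), np.float64(49.1), np.float64(49.3)]
at [ 0.5639 -0.389   0.207 ] yawY -107.9 q7 -1.48 delta [-0.1197 -0.3818  0.0076] rot [-0.001  0.003 -0.58 ] dist 0.4 t 14.25
```

```bash
python3 -m pendant '-.06 -.19 0 0 0 0;-.06 -.19 0 0 0 0;-.06 -.19 0 0 0 0;-.06 -.19 0 0 0 0;-.06 -.19 0 0 0 0'
python3 -m pendant '-.06 -.19 0 0 0 -.58;-.06 -.19 0 0 0 -.58;-.06 -.19 0 0 0 -.58;-.06 -.19 0 0 0 -.58;-.06 -.19 0 0 0 -.58'
python3 -m pendant '0 0 0 0 0 0;0 0 0 0 0 0;0 0 0 0 0 0'
python3 -c "
from h import *
plan(.5688,.0114,.15,-74.7)"
```

```text
clock: 14.75
tcp_pos: [0.5666, -0.1804, 0.2076]
orientation: [-3.101, 0.471, 0.004]
contact_force: [0.0, 0.5, -1.3]
grip_width: 0.0273
gripper_force: 59.7
clock: 15.25
tcp_pos: [0.567, 0.0181, 0.2082]
orientation: [-3.105, -0.44, 0.0]
contact_force: [0.4, -0.1, -1.6]
grip_width: 0.0272
gripper_force: 59.8
clock: 15.55
tcp_pos: [0.5677, 0.007, 0.2081]
orientation: [3.114, 0.412, -0.002]
contact_force: [1.3, 0.4, -0.9]
grip_width: 0.0272
gripper_force: 59.8
at [0.5677 0.007  0.2081] yawY -74.9 q7 -1.64 delta [ 0.0023 -0.004   0.0581] rot [ 0.001  0.001 -0.004] dist 0.058 t 15.55
```

```bash
python3 -m pendant '.0023 -.004 .03 0 0 -.004;.0023 -.004 .05 0 0 -.004;.0023 -.004 .058 0 0 -.004;.0023 -.004 .06 0 0 -.004;.0023 -.004 .06 0 0 -.004'
python3 -m pendant '0 0 0 0 0 0;0 0 0 0 0 0;0 0 0 0 0 0'
python3 -c "
from h import *
plan(.5688,.0114,.1375,-74.7)"
```

```text
clock: 16.05
tcp_pos: [0.5693, 0.0129, 0.1491]
orientation: [3.113, 0.422, 0.001]
contact_force: [-0.8, -0.4, -1.1]
grip_width: 0.0273
gripper_force: 59.9
clock: 16.35
tcp_pos: [0.5693, 0.0135, 0.1494]
orientation: [3.113, 0.424, 0.002]
contact_force: [0.9, 0.3, -1.3]
grip_width: 0.0269
gripper_force: 59.9
at [0.5693 0.0135 0.1494] yawY -74.5 q7 -1.68 delta [-0.0011  0.0019  0.0119] rot [ 0.    -0.001  0.004] dist 0.012 t 16.35
```

```bash
python3 -m pendant '-.001 .002 .005 0 0 .003;-.001 .002 .008 0 0 .003;-.001 .002 .008 0 0 .003;-.001 .002 .008 0 0 .003'
python3 -c "
from h import *
plan(.5688,.0114,.1375,-74.7)"
python3 -m pendant '0 0 .002 0 0 0;0 0 .003 0 0 0;0 0 .003 0 0 0'
python3 -m pendant '0 0 .002 0 0 0;0 0 .002 0 0 0;0 0 .002 0 0 0'
python3 -c "
from h import *
plan(.5688,.0114,.1375,-74.7)"
```

```text
clock: 16.75
tcp_pos: [0.5685, 0.0114, 0.1405]
orientation: [-3.113, -0.42, 0.0]
contact_force: [-0.4, 0.3, -1.6]
grip_width: 0.0268
gripper_force: 59.9
at [0.5685 0.0114 0.1405] yawY -74.7 q7 -1.69 delta [0.0003 0.0001 0.003 ] rot [-0.     0.     0.001] dist 0.003 t 16.75
clock: 17.05
tcp_pos: [0.5688, 0.0116, 0.139]
orientation: [3.113, 0.419, 0.001]
contact_force: [-3.3, 0.7, 10.7]
grip_width: 0.0272
gripper_force: 60.8
clock: 17.35
tcp_pos: [0.5691, 0.0118, 0.1386]
orientation: [3.113, 0.418, 0.002]
contact_force: [-8.1, -0.0, 25.6]
grip_width: 0.0268
gripper_force: 62.1
at [0.5691 0.0118 0.1386] yawY -74.7 q7 -1.69 delta [-0.0004  0.0003  0.0011] rot [ 0.001 -0.001  0.   ] dist 0.001 t 17.35
```

```bash
python3 -m pendant '-.001 0 -.004 0 0 0;-.001 0 -.004 0 0 0;-.001 0 -.004 0 0 0;-.001 0 -.004 0 0 0' .045
python3 -m pendant '0 0 -.04 0 0 0;0 0 -.09 0 0 0;0 0 -.13 0 0 0;0 0 -.15 0 0 0;0 0 -.15 0 0 0'
python3 -m pendant '0 0 0 0 0 0;0 0 0 0 0 0'
python3 - <<'E'
from h import *
spin(near=(.5676,.0111),zlo=.071,zhi=.11)
spin(near=(.6023,-.1159),zlo=.071,zhi=.11)
spin('top',near=(.4188,.2412)); spin('top',near=(.4419,.3666))
plan(.4188,.2412,.25,-94)
E
```

```text
clock: 17.75
tcp_pos: [0.5674, 0.011, 0.1393]
orientation: [-3.113, -0.419, 0.001]
contact_force: [0.3, 0.2, -0.4]
grip_width: 0.0454
gripper_force: 0.0
clock: 18.25
tcp_pos: [0.5692, 0.0114, 0.293]
orientation: [3.113, 0.419, 0.01]
contact_force: [0.5, -0.6, -0.3]
grip_width: 0.0451
gripper_force: 0.0
clock: 18.45
tcp_pos: [0.5668, 0.0108, 0.2881]
orientation: [-3.113, -0.419, 0.004]
contact_force: [0.1, 0.6, -0.2]
grip_width: 0.0453
gripper_force: 0.0
spindle origin [0.5681 0.0115] yaw 15.0 len 0.0681 wid 0.0306 ztop 0.0897 4447
spindle origin [ 0.6013 -0.1141] yaw 16.8 len 0.0695 wid 0.0287 ztop 0.0896 4594
spindle origin [0.4153 0.2423] yaw -4.0 len 0.0687 wid 0.0293 ztop 0.0324 306
spindle origin [0.4402 0.3669] yaw 2.8 len 0.0685 wid 0.0309 ztop 0.0324 323
at [0.5672 0.011  0.2886] yawY -74.6 q7 -1.59 delta [-0.0821 -0.2612  0.0389] rot [-0.     0.002  0.338] dist 0.277 t 18.65
```

Seated (top .0897, yaw 15.0). Now the second coarse spindle, on the left.

```bash
python3 -m pendant '-.085 -.26 .04 0 0 .338;-.085 -.26 .04 0 0 .338;-.085 -.26 .04 0 0 .338;-.085 -.26 .04 0 0 .338;-.085 -.26 .04 0 0 .338' .085
python3 -m pendant '0 0 0 0 0 0;0 0 0 0 0 0;0 0 0 0 0 0'
python3 - <<'E'
from h import *
o,y=spin(near=(.4153,.2423),save='pics/w7.png')
plan(o[0],o[1],.078,np.degrees(y)-90)
E
```

```text
clock: 19.15
tcp_pos: [0.4315, 0.2164, 0.2535]
orientation: [3.14, -0.111, -0.0]
contact_force: [0.3, -0.6, -0.7]
grip_width: 0.0843
gripper_force: 0.0
clock: 19.45
tcp_pos: [0.4335, 0.2141, 0.2538]
orientation: [3.139, -0.113, -0.0]
contact_force: [0.9, -0.5, 0.1]
grip_width: 0.0848
gripper_force: 0.0
spindle origin [0.4148 0.2424] yaw -4.4 len 0.0696 wid 0.0304 ztop 0.031 3669
at [0.4337 0.2138 0.2539] yawY -94.2 q7 -2.39 delta [-0.021  -0.0272  0.1758] rot [ 0.    -0.     0.005] dist 0.179 t 19.5
```

View pics/w7.png

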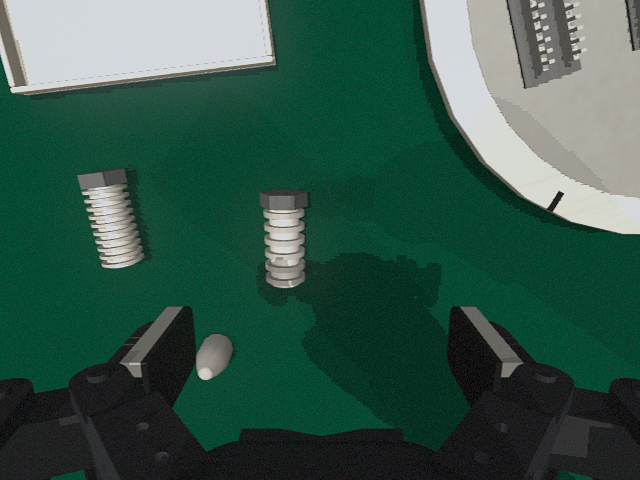

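The coarse spindle is at (285,238) and the fine one at (110,220). The objective at (215,355) is clear of the finger paths.

```bash
python3 -m pendant '-.021 -.0272 0 0 0 0;-.021 -.0272 .04 0 0 0;-.021 -.0272 .09 0 0 0;-.021 -.0272 .13 0 0 0;-.021 -.0272 .153 0 0 0' .06
python3 -m pendant '0 0 .023 0 0 0;0 0 .023 0 0 0;0 0 .023 0 0 0'
python3 -m pendant '0 0 0 0 0 0;0 0 0 0 0 0;0 0 0 0 0 0;0 0 0 0 0 0' 0 60
python3 -c "
from h import *
plan(.4148,.2424,.078,-94.4)"
python3 -m pendant '0 0 -.03 0 0 0;0 0 -.06 0 0 0;0 0 -.10 0 0 0;0 0 -.13 0 0 0;0 0 -.13 0 0 0'
python3 -m pendant '0 0 0 0 0 0;0 0 0 0 0 0;0 0 0 0 0 0'
python3 - <<'E'
from h import *
held(*snap("wrist")); plan(.585,-.0523,.20,-74.7)
E
```

```text
clock: 20.0
tcp_pos: [0.4136, 0.2414, 0.098]
orientation: [3.137, -0.115, -0.005]
contact_force: [0.4, -1.4, 0.9]
grip_width: 0.0607
gripper_force: 0.0
clock: 20.3
tcp_pos: [0.4145, 0.243, 0.0781]
orientation: [3.139, -0.113, -0.0]
contact_force: [0.9, 0.3, 0.3]
grip_width: 0.0601
gripper_force: 0.0
clock: 20.7
tcp_pos: [0.4147, 0.2439, 0.0794]
orientation: [-3.139, 0.111, -0.004]
contact_force: [-1.4, -1.4, 7.2]
grip_width: 0.0273
gripper_force: 58.5
at [0.4147 0.2439 0.0794] yawY -94.1 q7 -2.69 delta [0.0002 0.0015 0.0014] rot [-0.001 -0.002  0.006] dist 0.002 t 20.7
clock: 21.2
tcp_pos: [0.4156, 0.245, 0.2125]
orientation: [-3.135, 0.111, -0.012]
contact_force: [1.1, 0.3, -1.8]
grip_width: 0.0274
gripper_force: 59.7
clock: 21.5
tcp_pos: [0.4131, 0.2431, 0.2067]
orientation: [3.138, -0.11, -0.003]
contact_force: [1.0, -0.2, -0.8]
grip_width: 0.0269
gripper_force: 59.7
held: x front 0.0397 head-face med 0.0388 x back -0.0266 head y mid 0.0007 head z [0.0478 0.0757] thread ztop(min) 0.0484
crest z by x [np.float64(48.0), np.float64(48.3), np.float64(48.2), np.float64(48.1), np.float64(48.4), np.float64(48.1), np.float64(48.5), np.float64(48.2), np.float64(48.2)]
at [0.4132 0.2433 0.2068] yawY -94.0 q7 -2.52 delta [0.1921 0.2828 0.0068] rot [ 0.001  0.002 -0.337] dist 0.342 t 21.55
```

```bash
python3 -m pendant '.096 .141 0 0 0 0;.096 .141 0 0 0 0;.096 .141 0 0 0 0;.096 .141 0 0 0 0;.096 .141 0 0 0 0'
python3 -m pendant '.096 .142 0 0 0 -.337;.096 .142 0 0 0 -.337;.096 .142 0 0 0 -.337;.096 .142 0 0 0 -.337;.096 .142 0 0 0 -.337'
python3 -m pendant '0 0 0 0 0 0;0 0 0 0 0 0;0 0 0 0 0 0'
python3 -c "
from h import *
plan(.585,-.0523,.148,-74.7)"
```

```text
clock: 22.05
tcp_pos: [0.5009, 0.0922, 0.2068]
orientation: [3.138, -0.121, -0.002]
contact_force: [-0.4, 0.4, -2.1]
grip_width: 0.0271
gripper_force: 59.7
clock: 22.55
tcp_pos: [0.5865, -0.0558, 0.2068]
orientation: [3.114, 0.409, -0.001]
contact_force: [0.8, -0.4, -0.7]
grip_width: 0.027
gripper_force: 59.7
clock: 22.85
tcp_pos: [0.5849, -0.05, 0.2079]
orientation: [-3.112, -0.423, 0.001]
contact_force: [0.5, -0.1, -1.8]
grip_width: 0.027
gripper_force: 59.7
at [ 0.5849 -0.05    0.2079] yawY -74.5 q7 -1.56 delta [-0.0005  0.0023  0.0599] rot [-0.001  0.     0.003] dist 0.06 t 22.85
```

```bash
python3 -m pendant '-.0005 .0023 .03 0 0 0;-.0005 .0023 .05 0 0 0;-.0005 .0023 .06 0 0 0;-.0005 .0023 .06 0 0 0;-.0005 .0023 .06 0 0 0'
python3 -m pendant '0 0 0 0 0 0;0 0 0 0 0 0;0 0 0 0 0 0'
python3 -c "
from h import *
plan(.585,-.0523,.14,-74.7)"
```

```text
clock: 23.35
tcp_pos: [0.586, -0.0538, 0.1487]
orientation: [-3.113, -0.419, -0.001]
contact_force: [0.6, 0.3, -1.7]
grip_width: 0.0269
gripper_force: 59.8
clock: 23.65
tcp_pos: [0.5859, -0.0545, 0.1487]
orientation: [3.113, 0.418, 0.002]
contact_force: [0.4, 0.1, -1.4]
grip_width: 0.0268
gripper_force: 59.7
at [ 0.5859 -0.0545  0.1487] yawY -74.7 q7 -1.59 delta [-0.0003 -0.0024  0.0087] rot [ 0.    -0.001 -0.   ] dist 0.009 t 23.65
```

```bash
python3 -m pendant '-.0003 -.0024 .004 0 0 0;-.0003 -.0024 .008 0 0 0;-.0003 -.0024 .008 0 0 0;-.0003 -.0024 .008 0 0 0'
python3 -c "
from h import *
plan(.585,-.0523,.14,-74.7)"
python3 -m pendant '0 0 .002 0 0 0;0 0 .003 0 0 0;0 0 .003 0 0 0'
python3 -m pendant '0 0 .002 0 0 0;0 0 .002 0 0 0;0 0 .002 0 0 0'
```

```text
clock: 24.05
tcp_pos: [0.5845, -0.0522, 0.1397]
orientation: [-3.114, -0.418, 0.001]
contact_force: [0.4, 0.3, -1.3]
grip_width: 0.0271
gripper_force: 59.8
at [ 0.5845 -0.0522  0.1397] yawY -74.7 q7 -1.6 delta [ 0.0005  0.0002 -0.0003] rot [-0.     0.001 -0.   ] dist 0.001 t 24.05
clock: 24.35
tcp_pos: [0.585, -0.0522, 0.1376]
orientation: [3.113, 0.418, 0.001]
contact_force: [-1.1, 0.4, 5.7]
grip_width: 0.0271
gripper_force: 60.4
clock: 24.65
tcp_pos: [0.5854, -0.0521, 0.1372]
orientation: [3.113, 0.418, 0.003]
contact_force: [-4.2, -0.5, 17.8]
grip_width: 0.027
gripper_force: 61.5
```

```bash
python3 -m pendant '0 0 -.003 0 0 0;0 0 -.003 0 0 0;0 0 -.003 0 0 0;0 0 -.003 0 0 0' .045
python3 -m pendant '0 0 -.04 0 0 0;0 0 -.09 0 0 0;0 0 -.13 0 0 0;0 0 -.15 0 0 0;0 0 -.15 0 0 0'
python3 -m pendant '0 0 0 0 0 0;0 0 0 0 0 0'
python3 - <<'E'
from h import *
spin(near=(.585,-.0523),zlo=.071,zhi=.11)
plan(.4402,.3669,.25,-87.2)
E
```

```text
clock: 25.05
tcp_pos: [0.5845, -0.0522, 0.1376]
orientation: [-3.114, -0.418, 0.001]
contact_force: [-0.9, 0.1, -0.6]
grip_width: 0.0449
gripper_force: 0.0
clock: 25.55
tcp_pos: [0.5863, -0.052, 0.2915]
orientation: [3.112, 0.417, 0.01]
contact_force: [-0.4, 0.1, -0.7]
grip_width: 0.0451
gripper_force: 0.0
clock: 25.75
tcp_pos: [0.5839, -0.0524, 0.2863]
orientation: [-3.113, -0.418, 0.004]
contact_force: [-0.4, -0.1, 0.3]
grip_width: 0.045
gripper_force: 0.0
spindle origin [ 0.5854 -0.0521] yaw 15.3 len 0.0695 wid 0.0312 ztop 0.0897 4376
at [ 0.5839 -0.0523  0.2862] yawY -74.7 q7 -1.51 delta [-0.028  -0.4422  0.0368] rot [-0.001  0.003  0.218] dist 0.445 t 25.8
```

Seated. On to the last fine spindle, far left.

```bash
python3 -m pendant '-.014 -.22 0 0 0 0;-.014 -.22 0 0 0 0;-.014 -.22 0 0 0 0;-.014 -.22 0 0 0 0;-.014 -.22 0 0 0 0' .085
python3 -m pendant '-.014 -.20 .035 0 0 .2;-.014 -.20 .035 0 0 .2;-.014 -.2 .035 0 0 .2;-.014 -.2 .035 0 0 .2;-.014 -.2 .035 0 0 .2' .085
python3 -m pendant '0 0 0 0 0 0;0 0 0 0 0 0;0 0 0 0 0 0'
python3 - <<'E'
from h import *
o,y=spin(near=(.4402,.3669),save='pics/w8.png')
plan(o[0],o[1],.078,np.degrees(y)-90)
E
```

```text
clock: 26.3
tcp_pos: [0.5104, 0.1616, 0.2872]
orientation: [-3.11, -0.428, 0.003]
contact_force: [0.6, 0.7, -0.0]
grip_width: 0.0853
gripper_force: 0.0
clock: 26.8
tcp_pos: [0.4423, 0.3515, 0.2513]
orientation: [-3.137, -0.12, 0.006]
contact_force: [-0.3, 0.2, 0.5]
grip_width: 0.0848
gripper_force: 0.0
clock: 27.1
tcp_pos: [0.4481, 0.3435, 0.2526]
orientation: [3.139, 0.1, -0.0]
contact_force: [0.1, 0.2, 0.0]
grip_width: 0.0851
gripper_force: 0.0
spindle origin [0.4401 0.3674] yaw 3.0 len 0.068 wid 0.0306 ztop 0.031 3860
at [0.4481 0.3436 0.2528] yawY -86.4 q7 -2.52 delta [-0.0065 -0.0244  0.1748] rot [ 0.001 -0.     0.011] dist 0.177 t 27.15
```

```bash
python3 -m pendant '-.0065 -.0244 0 0 0 .011;-.0065 -.0244 .04 0 0 .011;-.0065 -.0244 .09 0 0 .011;-.0065 -.0244 .13 0 0 .011;-.0065 -.0244 .152 0 0 .011' .06
python3 -m pendant '0 0 .023 0 0 0;0 0 .023 0 0 0;0 0 .023 0 0 0'
python3 -m pendant '0 0 0 0 0 0;0 0 0 0 0 0;0 0 0 0 0 0;0 0 0 0 0 0' 0 60
python3 -c "
from h import *
plan(.4401,.3674,.078,-87)"
python3 -m pendant '0 0 -.03 0 0 0;0 0 -.06 0 0 0;0 0 -.10 0 0 0;0 0 -.13 0 0 0;0 0 -.13 0 0 0'
python3 -m pendant '0 0 0 0 0 0;0 0 0 0 0 0;0 0 0 0 0 0'
python3 - <<'E'
from h import *
held(*snap("wrist")); plan(.5504,.0747,.20,-74.7)
E
```

```text
clock: 27.65
tcp_pos: [0.4387, 0.3667, 0.0978]
orientation: [3.137, 0.084, -0.004]
contact_force: [0.1, -0.5, -0.1]
grip_width: 0.06
gripper_force: 0.0
clock: 27.95
tcp_pos: [0.4395, 0.3688, 0.0783]
orientation: [3.14, 0.085, 0.0]
contact_force: [-0.2, -0.0, 0.5]
grip_width: 0.0599
gripper_force: 0.0
clock: 28.35
tcp_pos: [0.4396, 0.3698, 0.0797]
orientation: [-3.14, -0.087, -0.003]
contact_force: [-0.8, -1.9, 6.8]
grip_width: 0.0272
gripper_force: 58.5
at [0.4396 0.3698 0.0797] yawY -86.8 q7 -2.73 delta [0.0003 0.0024 0.0017] rot [-0.001 -0.002  0.003] dist 0.003 t 28.35
clock: 28.85
tcp_pos: [0.4404, 0.3714, 0.2131]
orientation: [-3.135, -0.087, -0.011]
contact_force: [0.7, 0.3, -2.0]
grip_width: 0.0269
gripper_force: 59.6
clock: 29.15
tcp_pos: [0.4383, 0.3688, 0.2065]
orientation: [3.139, 0.088, -0.003]
contact_force: [0.3, 0.2, -2.8]
grip_width: 0.0273
gripper_force: 59.6
held: x front 0.0392 head-face med 0.0386 x back -0.0282 head y mid 0.0009 head z [0.048  0.0766] thread ztop(min) 0.0486
crest z by x [np.float64(48.5), np.float64(48.5), np.float64(48.4), np.float64(48.5), np.float64(48.4), np.float64(48.5), np.float64(48.4), np.float64(48.4), np.float64(48.5)]
at [0.4383 0.3689 0.2067] yawY -86.8 q7 -2.61 delta [0.0955 0.3    0.0069] rot [ 0.001  0.002 -0.211] dist 0.315 t 29.2
```

```bash
python3 -m pendant '.047 .15 0 0 0 0;.047 .15 0 0 0 0;.047 .15 0 0 0 0;.047 .15 0 0 0 0'
python3 -m pendant '.048 .15 0 0 0 -.211;.048 .15 0 0 0 -.211;.048 .15 0 0 0 -.211;.048 .15 0 0 0 -.211;.048 .15 0 0 0 -.211'
python3 -m pendant '0 0 0 0 0 0;0 0 0 0 0 0;0 0 0 0 0 0'
python3 -c "
from h import *
plan(.5498,.0745,.148,-74.7)"
```

```text
clock: 29.6
tcp_pos: [0.4964, 0.2146, 0.2064]
orientation: [3.135, 0.072, -0.002]
contact_force: [-0.3, -0.7, -1.5]
grip_width: 0.0273
gripper_force: 59.7
clock: 30.1
tcp_pos: [0.5508, 0.0728, 0.207]
orientation: [3.114, 0.41, -0.002]
contact_force: [-0.5, -0.0, -0.9]
grip_width: 0.0274
gripper_force: 59.8
clock: 30.4
tcp_pos: [0.5498, 0.0774, 0.208]
orientation: [-3.112, -0.423, 0.0]
contact_force: [0.4, 0.0, -1.4]
grip_width: 0.0275
gripper_force: 59.8
at [0.5498 0.0774 0.208 ] yawY -74.5 q7 -1.83 delta [-0.0008  0.0028  0.06  ] rot [-0.001 -0.     0.003] dist 0.06 t 30.4
```

```bash
python3 -m pendant '-.0008 .001 .03 0 0 .003;-.0008 .001 .05 0 0 .003;-.0008 .001 .06 0 0 .003;-.0008 .001 .06 0 0 .003;-.0008 .001 .06 0 0 .003'
python3 -m pendant '0 0 0 0 0 0;0 0 0 0 0 0;0 0 0 0 0 0'
python3 -c "
from h import *
plan(.5498,.0745,.14,-74.7)"
```

```text
clock: 30.9
tcp_pos: [0.5502, 0.0748, 0.1486]
orientation: [-3.114, -0.414, -0.001]
contact_force: [0.2, 0.0, -2.9]
grip_width: 0.027
gripper_force: 59.8
clock: 31.2
tcp_pos: [0.5502, 0.074, 0.1486]
orientation: [3.114, 0.413, 0.002]
contact_force: [0.1, -0.3, -1.9]
grip_width: 0.0272
gripper_force: 59.8
at [0.5502 0.074  0.1486] yawY -74.9 q7 -1.89 delta [-0.0003 -0.0006  0.0086] rot [ 0.    -0.001 -0.003] dist 0.009 t 31.2
```

```bash
python3 -m pendant '-.0003 -.0006 .004 0 0 -.003;-.0003 -.0006 .008 0 0 -.003;-.0003 -.0006 .008 0 0 -.003;-.0003 -.0006 .008 0 0 -.003'
python3 -c "
from h import *
plan(.5498,.0745,.14,-74.7)"
python3 -m pendant '0 0 .002 0 0 0;0 0 .003 0 0 0;0 0 .003 0 0 0'
python3 -m pendant '0 0 .002 0 0 0;0 0 .002 0 0 0;0 0 .002 0 0 0'
```

```text
clock: 31.6
tcp_pos: [0.5494, 0.0746, 0.1397]
orientation: [-3.114, -0.418, 0.001]
contact_force: [0.8, -0.5, -1.6]
grip_width: 0.0274
gripper_force: 59.8
at [0.5494 0.0746 0.1397] yawY -74.7 q7 -1.9 delta [ 0.0004  0.0002 -0.0003] rot [-0.  0. -0.] dist 0.001 t 31.6
clock: 31.9
tcp_pos: [0.5507, 0.0752, 0.138]
orientation: [-3.113, -0.418, -0.005]
contact_force: [0.8, 0.9, 5.3]
grip_width: 0.0275
gripper_force: 60.4
clock: 32.2
tcp_pos: [0.5519, 0.0756, 0.1377]
orientation: [-3.113, -0.418, -0.01]
contact_force: [0.2, -0.1, 16.1]
grip_width: 0.0275
gripper_force: 61.5
```

```bash
python3 -m pendant '0 0 -.003 0 0 0;0 0 -.003 0 0 0;0 0 -.003 0 0 0;0 0 -.003 0 0 0' .045
python3 -m pendant '0 0 -.04 0 0 0;0 0 -.09 0 0 0;0 0 -.13 0 0 0;0 0 -.15 0 0 0;0 0 -.15 0 0 0'
python3 -m pendant '0 0 0 0 0 0;0 0 0 0 0 0'
python3 - <<'E'
from h import *
for c in((.5501,.0746),(.5676,.0111),(.585,-.0523)): spin(near=c,zlo=.071,zhi=.11,rad=.05)
o,y=spin('top',near=(.5579,-.2872))
plan(o[0],o[1],.25,np.degrees(y)-90)
E
```

```text
clock: 32.6
tcp_pos: [0.5491, 0.0744, 0.1376]
orientation: [3.114, 0.418, -0.001]
contact_force: [0.0, -0.7, 0.2]
grip_width: 0.0448
gripper_force: 0.0
clock: 33.1
tcp_pos: [0.5508, 0.075, 0.2912]
orientation: [3.114, 0.417, 0.009]
contact_force: [-0.1, -1.0, 0.0]
grip_width: 0.045
gripper_force: 0.0
clock: 33.3
tcp_pos: [0.5487, 0.0742, 0.2864]
orientation: [3.114, 0.418, -0.004]
contact_force: [-0.5, 0.5, -0.6]
grip_width: 0.045
gripper_force: 0.0
spindle origin [0.5518 0.0756] yaw 14.0 len 0.068 wid 0.0308 ztop 0.0897 4548
spindle origin [0.5682 0.0125] yaw 14.3 len 0.0683 wid 0.0303 ztop 0.0896 4578
spindle origin [ 0.5842 -0.0504] yaw 15.7 len 0.0695 wid 0.0288 ztop 0.0896 4668
spindle origin [ 0.5537 -0.2849] yaw -17.3 len 0.069 wid 0.0283 ztop 0.0323 332
at [0.549  0.0745 0.2869] yawY -74.7 q7 -1.77 delta [-0.0902  0.3479  0.0369] rot [0.    0.002 0.568] dist 0.361 t 33.5
```

All four are seated (tops at .0897). Now the odd spindle.

```bash
python3 -m pendant '-.045 .174 0 0 0 0;-.045 .174 0 0 0 0;-.045 .174 0 0 0 0;-.045 .174 0 0 0 0;-.045 .174 0 0 0 0' .085
python3 -m pendant '-.045 .174 .035 0 0 .56;-.045 .174 .035 0 0 .56;-.045 .174 .035 0 0 .56;-.045 .174 .035 0 0 .56;-.045 .174 .035 0 0 .56' .085
python3 -m pendant '0 0 0 0 0 0;0 0 0 0 0 0;0 0 0 0 0 0'
python3 - <<'E'
from h import *
o,y=spin(near=(.5537,-.2849),save='pics/w9.png')
plan(o[0],o[1],.078,np.degrees(y)-90)
E
```

```text
clock: 34.0
tcp_pos: [0.5512, -0.1114, 0.287]
orientation: [3.114, 0.404, -0.003]
contact_force: [0.0, 0.3, 0.2]
grip_width: 0.0851
gripper_force: 0.0
clock: 34.5
tcp_pos: [0.5527, -0.2902, 0.251]
orientation: [3.104, -0.474, -0.004]
contact_force: [-0.3, 0.2, -0.5]
grip_width: 0.0848
gripper_force: 0.0
clock: 34.8
tcp_pos: [0.555, -0.2828, 0.2532]
orientation: [-3.108, 0.453, -0.001]
contact_force: [-0.1, -0.6, 0.6]
grip_width: 0.085
gripper_force: 0.0
spindle origin [ 0.5534 -0.287 ] yaw -17.7 len 0.0695 wid 0.0305 ztop 0.031 3658
at [ 0.5549 -0.2831  0.2533] yawY -106.6 q7 -1.65 delta [-0.0005  0.0043  0.1753] rot [-0.001 -0.     0.019] dist 0.175 t 34.85
```

```bash
python3 -m pendant '-.0005 .0043 .03 0 0 .019;-.0005 .0043 .06 0 0 .019;-.0005 .0043 .10 0 0 .019;-.0005 .0043 .14 0 0 .019;-.0005 .0043 .156 0 0 .019' .06
python3 -m pendant '0 0 .02 0 0 0;0 0 .02 0 0 0;0 0 .02 0 0 0'
python3 -m pendant '0 0 0 0 0 0;0 0 0 0 0 0;0 0 0 0 0 0;0 0 0 0 0 0' 0 60
python3 -m pendant '0 0 -.03 0 0 0;0 0 -.06 0 0 0;0 0 -.10 0 0 0;0 0 -.15 0 0 0;0 0 -.15 0 0 0'
python3 -m pendant '0 0 0 0 0 0;0 0 0 0 0 0;0 0 0 0 0 0'
python3 - <<'E'
from h import *
held(*snap("wrist"))
im,d,ci=snap("top"); W=wmap(ci,d)
w=(im.min(2)>150)&(W[...,0]>.45)&(W[...,0]<.78)&(W[...,1]>.16)&(W[...,1]<.50)&(d>0)&(W[...,2]<.05)
n,lab,st,_=cv2.connectedComponentsWithStats(w.astype(np.uint8)); m=lab==1+np.argmax(st[1:,4])
c=cv2.minAreaRect(W[m][:,:2].astype(np.float32)); print('tray',c,W[m][:,2].mean())
plan(*c[0],.225,-90)
E
```

```text
clock: 35.35
tcp_pos: [0.551, -0.2872, 0.0937]
orientation: [-3.102, 0.486, 0.008]
contact_force: [-0.2, -0.2, -0.0]
grip_width: 0.0599
gripper_force: 0.0
clock: 35.65
tcp_pos: [0.5534, -0.2886, 0.078]
orientation: [3.103, -0.488, 0.002]
contact_force: [0.4, -0.2, -0.7]
grip_width: 0.0599
gripper_force: 0.0
clock: 36.05
tcp_pos: [0.5536, -0.289, 0.0789]
orientation: [3.103, -0.489, 0.004]
contact_force: [-1.4, 0.9, 6.3]
grip_width: 0.0274
gripper_force: 58.6
clock: 36.55
tcp_pos: [0.5562, -0.2901, 0.2351]
orientation: [3.1, -0.488, 0.02]
contact_force: [1.9, -0.5, -1.1]
grip_width: 0.0275
gripper_force: 59.5
clock: 36.85
tcp_pos: [0.5517, -0.2886, 0.2253]
orientation: [-3.103, 0.488, 0.005]
contact_force: [-0.1, 0.5, -1.2]
grip_width: 0.0274
gripper_force: 59.5
held: x front 0.0387 head-face med 0.0382 x back -0.0277 head y mid -0.0002 head z [0.047  0.0755] thread ztop(min) 0.0476
crest z by x [np.float64(47.3), np.float64(47.9), np.float64(47.5), np.float64(47.4), np.float64(51.2), np.float64(47.2), np.float64(47.7), np.float64(47.4), np.float64(47.3)]
tray ((0.6511939764022827, 0.3117768168449402), (0.14096735417842865, 0.1804553121328354), 2.245530843734741) 0.006681453022926099
at [ 0.552  -0.2886  0.2255] yawY -107.9 q7 -1.67 delta [-0.09   -0.6018  0.001 ] rot [-0.001  0.002 -0.312] dist 0.609 t 36.95
```

The tray has been knocked to (.651,.312). Its fitted size, 141×180 mm, matches. I'll carry the odd spindle there.

```bash
python3 -m pendant '-.03 -.2 0 0 0 0;-.03 -.2 0 0 0 0;-.03 -.2 0 0 0 0;-.03 -.2 0 0 0 0;-.03 -.2 0 0 0 0'
python3 -m pendant '-.03 -.2 0 0 0 0;-.03 -.2 0 0 0 0;-.03 -.2 0 0 0 0;-.03 -.2 0 0 0 0;-.03 -.2 0 0 0 0'
python3 -m pendant '-.03 -.2 0 0 0 -.3;-.03 -.2 0 0 0 -.3;-.03 -.2 0 0 0 -.3;-.03 -.2 0 0 0 -.3;-.03 -.2 0 0 0 -.3'
python3 -m pendant '0 0 0 0 0 0;0 0 0 0 0 0'
python3 -c "
from h import *
plan(.651,.312,.085,-90)"
```

```text
clock: 37.45
tcp_pos: [0.5864, -0.0795, 0.2268]
orientation: [-3.101, 0.469, 0.0]
contact_force: [-0.1, 0.7, -0.4]
grip_width: 0.0275
gripper_force: 59.6
clock: 37.95
tcp_pos: [0.6177, 0.1203, 0.2269]
orientation: [-3.1, 0.47, 0.002]
contact_force: [-0.5, 1.1, -1.2]
grip_width: 0.0274
gripper_force: 59.7
clock: 38.45
tcp_pos: [0.6487, 0.3192, 0.2262]
orientation: [-3.135, 0.004, 0.004]
contact_force: [-0.7, 0.2, -0.6]
grip_width: 0.0276
gripper_force: 59.7
clock: 38.65
tcp_pos: [0.6516, 0.3078, 0.226]
orientation: [3.139, -0.021, -0.002]
contact_force: [-0.2, -1.2, -2.0]
grip_width: 0.0274
gripper_force: 59.8
at [0.6516 0.3078 0.226 ] yawY -90.8 q7 -2.36 delta [-0.0005 -0.0044  0.1409] rot [ 0.002  0.001 -0.014] dist 0.141 t 38.65
```

```bash
python3 -m pendant '0 -.0044 .04 0 0 0;0 -.0044 .08 0 0 0;0 -.0044 .12 0 0 0;0 -.0044 .138 0 0 0;0 -.0044 .138 0 0 0'
python3 -m pendant '0 0 .002 0 0 0;0 0 .002 0 0 0;0 0 .002 0 0 0'
python3 -m pendant '0 0 0 0 0 0;0 0 0 0 0 0;0 0 0 0 0 0' .05
python3 -m pendant '0 0 -.04 0 0 0;0 0 -.09 0 0 0;0 0 -.13 0 0 0;0 0 -.17 0 0 0;0 0 -.17 0 0 0'
python3 -m pendant '0 0 0 0 0 0;0 0 0 0 0 0;0 0 0 0 0 0'
python3 - <<'E'
from h import *
spin(near=(.651,.312),zlo=.013,zhi=.05,rad=.05,save='pics/w10.png')
plan(.441,-.0578,.25,282)
E
```

```text
clock: 39.15
tcp_pos: [0.6509, 0.3115, 0.0865]
orientation: [3.138, -0.022, -0.005]
contact_force: [-0.3, -0.6, -0.7]
grip_width: 0.0275
gripper_force: 60.0
clock: 39.45
tcp_pos: [0.6522, 0.3146, 0.089]
orientation: [-3.14, 0.02, -0.004]
contact_force: [1.1, -0.4, -1.2]
grip_width: 0.0275
gripper_force: 59.9
clock: 39.75
tcp_pos: [0.6516, 0.3144, 0.0876]
orientation: [-3.141, 0.019, -0.001]
contact_force: [-0.5, 0.0, -0.3]
grip_width: 0.0502
gripper_force: 0.0
clock: 40.25
tcp_pos: [0.6536, 0.3162, 0.2647]
orientation: [-3.135, 0.02, -0.016]
contact_force: [0.5, 0.8, -0.3]
grip_width: 0.0501
gripper_force: 0.0
clock: 40.55
tcp_pos: [0.6508, 0.3137, 0.2551]
orientation: [3.14, -0.019, -0.004]
contact_force: [-0.0, 0.1, 0.0]
grip_width: 0.05
gripper_force: 0.0
spindle origin [0.6513 0.3146] yaw 1.4 len 0.0696 wid 0.0303 ztop 0.0351 3744
at [0.6508 0.3138 0.2552] yawY -90.7 q7 -2.35 delta [-0.2053  0.3741  0.0062] rot [ 0.001  0.002 -0.222] dist 0.427 t 40.6
```

View pics/w10.png

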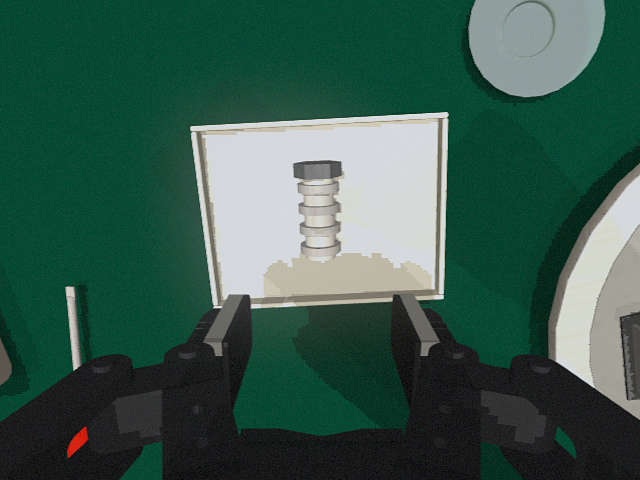

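The odd spindle lies inside the tray, at (318,208). Now the post.

```bash
python3 -m pendant '-.1 .187 0 0 0 0;-.1 .187 0 0 0 0;-.1 .187 0 0 0 0;-.1 .187 0 0 0 0;-.1 .187 0 0 0 0'
python3 -m pendant '-.1 .187 0 0 0 -.67;-.1 .187 0 0 0 -.67;-.1 .187 0 0 0 -.67;-.1 .187 0 0 0 -.67;-.1 .187 0 0 0 -.67' .06
python3 -m pendant '0 0 0 0 0 0;0 0 0 0 0 0;0 0 0 0 0 0'
python3 - <<'E'
from h import *
im,d,ci=snap("wrist");W=wmap(ci,d); cv2.imwrite('pics/w11.png',im)
m=(W[...,2]>.085)&(W[...,2]<.096)&(np.hypot(W[...,0]-.441,W[...,1]+.058)<.03)&(im.max(2)<110);p=W[m].mean(0);print('post',p,m.sum(),np.ptp(W[m][:,:2],axis=0))
plan(p[0],p[1],.13,307.9)
E
```

```text
clock: 41.1
tcp_pos: [0.5467, 0.1223, 0.2556]
orientation: [3.137, -0.028, -0.006]
contact_force: [1.7, -0.1, -0.5]
grip_width: 0.0502
gripper_force: 0.0
clock: 41.6
tcp_pos: [0.4451, -0.0599, 0.2563]
orientation: [2.972, 1.019, -0.003]
contact_force: [0.2, -0.2, -0.3]
grip_width: 0.0603
gripper_force: 0.0
clock: 41.9
tcp_pos: [0.4475, -0.0561, 0.257]
orientation: [-2.972, -1.015, -0.001]
contact_force: [-0.2, 0.3, 0.5]
grip_width: 0.0599
gripper_force: 0.0
post [ 0.43866859 -0.0544007   0.09072737] 464 [0.01442077 0.01357052]
at [ 0.4475 -0.0559  0.257 ] yawY -52.2 q7 -1.09 delta [-0.0062 -0.0066  0.127 ] rot [-0.    -0.001 -0.002] dist 0.127 t 41.95
```

```bash
python3 -m pendant '-.0062 -.0066 .03 0 0 0;-.0062 -.0066 .07 0 0 0;-.0062 -.0066 .11 0 0 0;-.0062 -.0066 .127 0 0 0;-.0062 -.0066 .127 0 0 0' .06
python3 -m pendant '0 0 0 0 0 0;0 0 0 0 0 0;0 0 0 0 0 0;0 0 0 0 0 0;0 0 0 0 0 0' 0 25
python3 -m pendant '-.0027 .0069 0 0 0 0;-.005 .014 0 0 0 0;-.0069 .0212 0 0 0 0;-.0084 .0285 0 0 0 0;-.0096 .0358 0 0 0 0'
python3 -m pendant '-.0008 .0074 0 0 0 0;-.0012 .0148 0 0 0 0;-.0012 .0222 0 0 0 0;-.0008 .0297 0 0 0 0;0 .0371 0 0 0 0'
python3 -m pendant '.0012 .0073 0 0 0 0;.0027 .0146 0 0 0 0;.0046 .0218 0 0 0 0;.0069 .0288 0 0 0 0;.0096 .0358 0 0 0 0'
python3 -m pendant '0 0 0 0 0 0;0 0 0 0 0 0;0 0 0 0 0 0'
```

```text
clock: 42.45
tcp_pos: [0.4368, -0.0544, 0.1278]
orientation: [-2.969, -1.017, 0.006]
contact_force: [-0.3, -0.2, 1.5]
grip_width: 0.06
gripper_force: 0.0
clock: 42.95
tcp_pos: [0.4386, -0.056, 0.1311]
orientation: [2.972, 1.014, 0.003]
contact_force: [-1.7, -0.3, 6.7]
grip_width: 0.0131
gripper_force: 24.9
clock: 43.45
tcp_pos: [0.451, -0.0897, 0.1309]
orientation: [-2.973, -1.016, 0.004]
contact_force: [-7.4, 3.4, 13.9]
grip_width: 0.0128
gripper_force: 25.8
clock: 43.95
tcp_pos: [0.4748, -0.1203, 0.1307]
orientation: [2.972, 1.014, -0.0]
contact_force: [-1.9, -2.1, 5.5]
grip_width: 0.0134
gripper_force: 25.2
clock: 44.45
tcp_pos: [0.5052, -0.1422, 0.1307]
orientation: [2.973, 1.015, 0.002]
contact_force: [-3.1, -0.4, 7.3]
grip_width: 0.0134
gripper_force: 25.4
clock: 44.75
tcp_pos: [0.505, -0.1421, 0.1307]
orientation: [2.972, 1.014, 0.002]
contact_force: [-0.4, -0.6, 5.6]
grip_width: 0.0134
gripper_force: 25.6
```

```bash
python3 -m pendant '0 0 0 0 0 0;0 0 0 0 0 0;0 0 -.05 0 0 0;0 0 -.1 0 0 0;0 0 -.15 0 0 0' .05
python3 -m pendant '-.03 .03 -.05 0 0 0;-.03 .03 -.08 0 0 0;-.03 .03 -.1 0 0 0;-.03 .03 -.1 0 0 0'
python3 -m pendant '0 0 0 0 0 0;0 0 0 0 0 0;0 0 0 0 0 0;0 0 0 0 0 0'
python3 - <<'E'
from h import *
im,d,ci=snap("wrist"); cv2.imwrite('pics/w12.png',im)
th=np.radians(15.3+45);k=np.array([np.cos(th),np.sin(th)]);n=np.array([-k[1],k[0]])
for y in(.099,.033,-.033,-.099):
    L=np.array([.5763,-.0206])+n*y; print(L.round(4))
    for c in("wrist","top"):
        try: spin(c,near=L,zlo=.071,zhi=.11,rad=.048)
        except Exception as e: print(c,e)
im,_,_=snap("top"); cv2.imwrite('pics/t12.png',cv2.resize(im[130:340,110:410],None,fx=2.6,fy=2.6))
E
```

```text
clock: 45.25
tcp_pos: [0.5039, -0.1415, 0.2812]
orientation: [-2.972, -1.015, 0.001]
contact_force: [0.3, -0.6, 0.3]
grip_width: 0.05
gripper_force: 0.0
clock: 45.65
tcp_pos: [0.5001, -0.1844, 0.3832]
orientation: [2.97, 1.012, 0.007]
contact_force: [0.6, 0.6, -0.6]
grip_width: 0.05
gripper_force: 0.0
clock: 46.05
tcp_pos: [0.4987, -0.1837, 0.3789]
orientation: [-2.972, -1.015, 0.002]
contact_force: [-0.2, 0.3, -0.4]
grip_width: 0.0501
gripper_force: 0.0
[0.4903 0.0285]
spindle origin [0.4911 0.0276] yaw 59.2 len 0.0685 wid 0.0291 ztop 0.0895 3585
spindle origin [0.4906 0.0304] yaw 58.3 len 0.0697 wid 0.0267 ztop 0.0907 329
[ 0.5476 -0.0042]
spindle origin [ 0.5417 -0.0153] yaw 60.3 len 0.045 wid 0.0288 ztop 0.0892 2233
spindle origin [ 0.5476 -0.0027] yaw 59.1 len 0.0696 wid 0.0284 ztop 0.0912 337
[ 0.605 -0.037]
spindle origin [ 0.5891 -0.0532] yaw -40.5 len 0.0299 wid 0.0165 ztop 0.0892 854
spindle origin [ 0.6044 -0.0354] yaw 60.0 len 0.0693 wid 0.0286 ztop 0.0902 333
[ 0.6623 -0.0697]
wrist attempt to get argmax of an empty sequence
spindle origin [ 0.6606 -0.0691] yaw 59.1 len 0.0693 wid 0.0284 ztop 0.0901 316
```

View pics/t12.png

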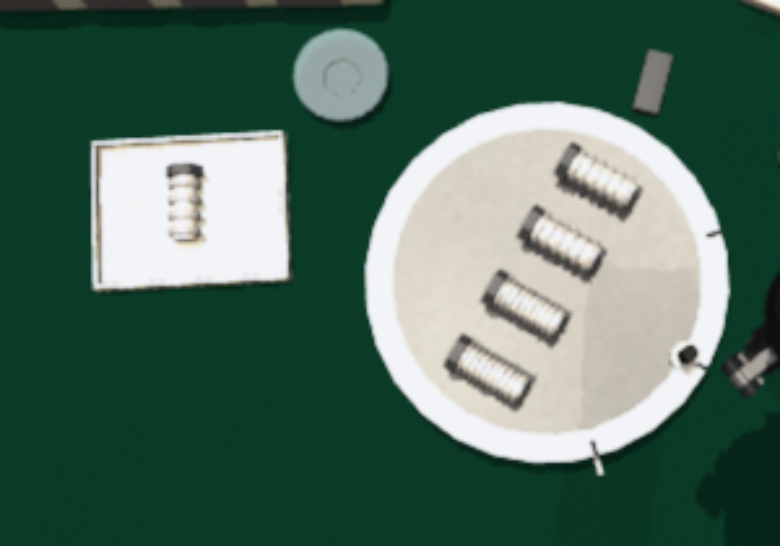

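The table is at viewing, with the post on its mark at crop (687,355). All four spindles are seated in the lanes (tops at ≈.090), the odd one is in the tray, and the arm is clear.

```bash
python3 -c "
from bench import r
print(r.hand_in())"
```

```text
the job is handed in; nothing more can be done
None
```

I handed the job in: the table is at the viewing position, both fine and both coarse spindles measured seated in their own lanes, and the one odd spindle lies in the tray; no pass or fail result came back.

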